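Park the cover panel and the flange key after servicing the instrument

TASK

Tidy the bench after servicing the instrument: lift the flat cover panel out of its slotted holder and lean it squarely back against the low backstop of the tray, standing inside the tray on the same edge as now. Hang the ring-ended key by its ring on the upward-slanting peg, ring slid all the way down to the peg's collar. Leave the jar, the steel cone and the screwdriver where they are.

Things in the scene. Friction and masses are not known exactly. Their poses are not given: they have to be found in the camera images.
- panel: White rigid cover panel, 12 thick (its x) x 110 wide (its y) x 150 mm tall (its z, up at the start), 0.2 to 0.4 kg; two equal faces. Origin: centre of its lower edge face. Starts standing on edge in the slot of the holder, its foot 6 mm above the bench.
- panel_top (a point): Centre of the panel's upper edge face, 150 mm from its origin along its z.
- holder: Fixed dark grey block 60 (x) x 150 (y) x 32 mm high with a slot along y, 16 mm wide and 126 mm long, slot floor 6 mm above the bench; the panel stands in the slot, its faces towards the holder's +-x. Origin: centre of the underside, on the bench.
- key: Rigid key lying flat, 161 mm long along its x, 0.15 to 0.27 kg: black straight grip 95 long (x -50 to +45 mm), 22 wide (y), 28 high (z), then a short steel shank and a steel ring at the +x end. Origin: on the underside, near the middle of the grip; z is up at the start. Centre of mass about 20 to 35 mm from the origin towards the ring.
- key_eye (a point): Centre of the ring's hole: 85 mm from the key's origin along its x, 6 mm above its underside. Ring 52 mm outside diameter, hole 28 mm diameter through along the key's z, 12 mm thick (z 0 to 12 mm).
- rest: Fixed aluminium tray with backstop, 140 mm wide (y). Origin: on the bench under the middle of the backstop's front face. Backstop: plate x 0 to +12 mm, 90 mm high above the bench. Tray floor in front, x 0 to -52, its top 8 mm above the bench; front lip x -52 to -60, 18 mm high. Ends open. The panel's foot goes on the tray floor, its top tilted towards +x over the backstop's top edge.
- peg: Fixed round steel peg, 14 mm diameter, round end, rising 55 deg from horizontal, roughly towards the robot, from a post. Origin: on its axis at the upper face of its collar (40 mm diameter, 4 mm thick disc square to the peg), 211 mm above the bench. z: along the peg, outward and up; x: uphill in the collar's plane; y: horizontal. A key let go on it tips down by its weight and stays on.
- peg_tip (a point): The rounded tip of the peg, 72 mm from the peg's origin along its z.
- stand: Fixed stand of the peg: base plate 130 (x) x 100 (y) x 14 mm, post 24 mm square, top 186 mm above the bench, centred 45 mm from the origin along x. Origin: centre of the underside. The peg slants over its -x side.
- jar: Amber jar with cap, 56 mm diameter, 75 mm high, standing; origin at the centre of its underside. Leave alone.
- nozzle: Steel cone, 56 mm base diameter, 62 mm high, standing; origin at the centre of its underside. Leave alone.
- driver: Screwdriver lying on the bench, black handle, steel blade; origin on its underside. Leave alone.
Mind the look-alikes: they are no part of the job. Leave any red or yellow look-alike of the key alone.

How it is judged:
By the outcome, as a careful person would: the job done as asked, in the order asked, and still so for the second after the job is handed in, with the robot touching nothing.
It also fails if it takes over 72 s, if anything falls off the work surface, if the arm or the gripper's body presses on something with over 40 N, if the wrist force passes 120 N, or if a joint passes its speed limit or range.

ROBOT

A 6-joint arm with a two-finger parallel gripper is mounted at the origin on the work surface. World frame = base frame: x ahead of the robot, y to its left, z up, the work surface at z = 0. Lengths are in m, angles in rad, forces in N, time in s.
With the tool pointing down it reaches from about 0.35 to 0.85 m from the base axis. Payload 8.1 kg.
Tool frame: the origin (TCP) lies midway between the tips of the shut fingers; the grasp point (between the pads) lies env.grip_depth behind it (env.grip_depth is the distance from the TCP to the grasp point, in m); z points along the fingers, y is the direction in which the jaws open and shut (so a half turn about z gives the same grasp; the last joint's range is limited). The gripper opens to 93 mm and grips with 3 to 60 N. Pads are 15 mm wide; open, the fingers measure 128 mm over their backs; the gripper's body (75 mm by 188 mm) begins 65 mm behind the grasp point.
Start: joints at [1.095, 0.13, 1.488, -0, 1.523, -0.085], TCP at [0.229, 0.555, 0.219] pointing down, gripper open.
Joint ranges: [-2.96, 2.96], [-0.89, 2.26], [0.02, 2.5], [-1.34, 4.48], [0, 2.73], [-2.66, 2.66]. Speed limits (rad/s): [2.39, 2.39, 2.79, 3.14, 3.14, 3.14].

INTERFACE

Orientations are given as a unit quaternion [x, y, z, w].
In Python, from cell import get_obs, vision, order, env gives the robot as it stands. The module is installed in compiled form; this text tells all that it offers.
- The arm moves only by the tool arm_command, never from a script. Its argument "commands" is a list of rows, each a list of 3 entries, a list of its own where there are three numbers: the opening, from 0 (shut) to 1 (fully open), then the shift along the tool's x, y, z normalised to -1 to 1, where 1 is 500 mm, then the turn about the tool's z normalised to -1 to 1, where 1 is 90 degrees. In form: [[grip, [tx, ty, tz], spin], ...]. A call has 1 to 12 rows; each row is the pose to reach, as a shift and turn from the pose commanded when the call began, along the tool's axes at that moment; what a row does not reach only later rows make up. A row lasts 1/12 s, in which the tool goes at most 41.7 mm and 7.16 degrees, less where a joint would pass 70% of its speed; a pose out of reach is approached as far as the arm can. A call with a number of a shift or a turn outside -1 to 1 is refused whole. A call with a gripper value outside its range is refused whole. The fingers move at their own pace and stop on an object; "grip_force" is the grip in N (left out, the last holds). Time passes only in rows, so rows that repeat a pose let the fingers close. It gives the time, the measured TCP pose, the force and the opening at its end, in the units of the state.
- get_obs(): the state, without advancing time (a new reading comes with each control period).
- vision.camera(name): name is "scene" or "top"; returns a dict with "pixels" (420x560x3 uint8, red, green, blue), "camera_matrix" (3x3 intrinsics, pixels), "pose" (4x4, takes a point from camera to world coordinates). Camera axes: x right, y down, z forward; pixel columns grow to the right and rows downward; lengths in m; the calibration is good to about 2 mm. A picture is of the moment at which its call begins. There is no depth.
- order.hand_in(): hands the job in, once; it reports no verdict.
Trained networks look in the newest picture that a camera, given by its name, has taken for a name from the list of things; names that differ only in an ending like _2 or _b are one class to them, and where a whole thing is asked for, a point or a joint stands for the part that bears it (a point fixed in the world has none). Each returns a list of dicts, best first, with "conf" (0 to 1); they miss things now and then, are a little off and sometimes report something else, mostly with a low value. They report only what shows in the picture. A call takes as long as a camera call. They do not tell look-alikes from the thing itself.
- vision.regions_of(camera, name): "region" (420x560 bool, what is visible of it) and "bbox" ([left, top, width, height] in pixels, round what is visible of it).
The state is a dict: "time_s": time; "joint_pos": joint angles; "joint_vel": joint speeds; "tau": joint torques, N m; "eef_pos": TCP position; "ee_rot": TCP orientation; "contact_force": force on the tool from outside, world axes, zero at the start; "wrist_torque": the same for the moment, N m; "finger_gap": opening from 0.0 (shut) to 1.0 (fully open).
Only numpy, scipy, OpenCV 4.12 (cv2) and the standard library are available. Lean on these libraries where they do the work, as an engineer would, in place of code of your own. Each camera call takes 0.05 s, during which the arm holds its last target.

## Working session

There is one attempt and no reset: what is moved stays moved. The work goes in short steps, Python scripts to look and compute and a tool call to move; the robot and the scene stay as the last step left them, time stands still between calls to the robot, and variables do not carry over. Pictures are saved under pics/ and viewed, and the job is handed in when it is done.

Besides the shell and the picture viewer there is one more tool, called after "Call:" by a JSON object that holds its "api" and its "payload". arm_command: Moves the arm, as the interface text tells. Its arguments: {"type":"object","properties":{"commands":{"type":"array"},"grip_force":{"type":"number"}},"required":["commands"]}

```bash
ls; mkdir -p pics; python3 - <<'E'
from cell import get_obs, vision, order, env
import cv2
print(env.grip_depth, [a for a in dir(env) if a[0]!='_'])
for n in ("scene","top"):
    c=vision.camera(n); cv2.imwrite(f"pics/{n}0.png",c["pixels"][:,:,::-1])
    print(n,c["camera_matrix"].tolist(),c["pose"].round(4).tolist())
print(get_obs())
E
```

```text
pics
0.0188 ['MotionError', 'grip_depth']
scene [[389.2371660187281, 0.0, 281.92508322614793], [0.0, 389.2371660187281, 203.2160432540958], [0.0, 0.0, 1.0]] [[0.4627, 0.6412, -0.6122, 1.1783], [0.8864, -0.3266, 0.328, -0.3076], [0.0104, -0.6944, -0.7195, 0.9103], [0.0, 0.0, 0.0, 1.0]]
top [[379.4426207449201, 0.0, 277.64054597965526], [0.0, 379.4426207449201, 209.41921222567458], [0.0, 0.0, 1.0]] [[-0.0154, -0.9883, 0.1518, 0.3726], [-0.9995, 0.0111, -0.0291, 0.0337], [0.0271, -0.1522, -0.988, 1.2215], [0.0, 0.0, 0.0, 1.0]]
{'time_s': 0.1, 'joint_pos': array([ 1.09460166e+00,  1.31128151e-01,  1.48913207e+00, -8.83544112e-06,
        1.52300190e+00, -8.54193866e-02]), 'joint_vel': array([ 0.00172109, -0.00208893, -0.00083973, -0.00062263,  0.00134599,
       -0.00051006]), 'tau': array([ 6.62559105e-04, -5.61339319e+01, -4.93096733e+01,  7.70071498e-02,
        2.90449045e-02, -8.91262266e-05]), 'eef_pos': array([0.22830552, 0.55432358, 0.21768799]), 'ee_rot': array([ 1.94146536e-01,  9.80972184e-01, -8.03262001e-04, -2.27091111e-04]), 'contact_force': array([-0.24154943,  0.46266189, -0.90023814]), 'wrist_torque': array([ 0.06389556, -0.00956201,  0.02754682]), 'finger_gap': 0.9990040082519991}
```

View pics/scene0.png

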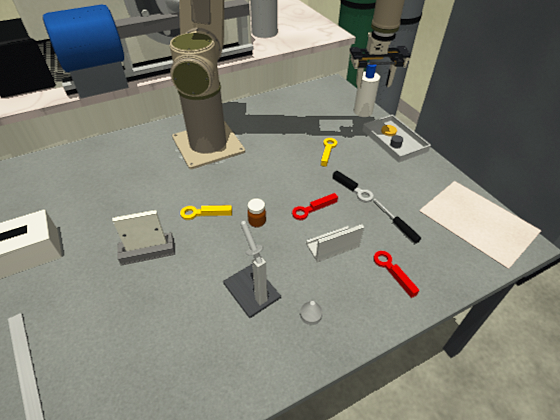

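View pics/top0.png

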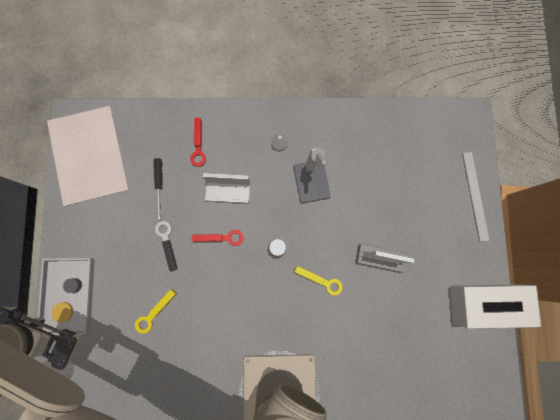

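The scene view shows the black/steel key with its ring at (365,195) and grip at (345,182). The screwdriver runs from there to (405,228). Panel and holder are at (140,235), the tray at (335,240), and the peg stand at (255,275). In the top view the key ring is at (163,228) and its grip at (169,255), and the driver handle is at (158,173).

Red and yellow look-alikes, top view: red (198,140) and (215,238), yellow (155,312) and (320,280).

```bash
cat > h.py <<'E'
from cell import get_obs, vision, order, env
import numpy as np, cv2
def cam(n):
    c=vision.camera(n); return c["pixels"],np.array(c["camera_matrix"]),np.array(c["pose"])
def proj(P,K,T):
    P=np.atleast_2d(P); q=(P-T[:3,3])@T[:3,:3]; q=q@K.T; return q[:,:2]/q[:,2:]
def ray(uv,K,T,z):
    uv=np.atleast_2d(uv); d=np.c_[uv,np.ones(len(uv))]@np.linalg.inv(K).T@T[:3,:3].T
    o=T[:3,3]; return o+d*((z-o[2])/d[:,2:])
def crop(img,x,y,w,h,s,f):
    cv2.imwrite(f,cv2.resize(img[y:y+h,x:x+w,::-1],None,fx=s,fy=s,interpolation=cv2.INTER_CUBIC))
E
python3 - <<'E'
from h import *
import pickle
out={}
for n in ("scene","top"):
    I,K,T=cam(n); out[n]=dict(I=I,K=K,T=T,r={})
    for o in ("panel","holder","key","rest","peg","stand","jar","nozzle","driver"):
        r=vision.regions_of(n,o); out[n]["r"][o]=r
        print(n,o,[(round(d["conf"],2),list(map(int,d["bbox"])),int(d["region"].sum()), proj([0,0,0],K,T).shape and [int(v) for v in np.argwhere(d["region"]).mean(0)[::-1]]) for d in r])
pickle.dump(out,open("v0.pkl","wb"))
I=out["scene"]["I"]; J=out["top"]["I"]
crop(I,100,190,100,90,7,"pics/s_panel.png"); crop(I,215,205,160,120,5,"pics/s_mid.png")
crop(I,320,160,110,90,7,"pics/s_key.png")
crop(J,140,150,60,125,5,"pics/t_key.png"); crop(J,180,130,240,150,3,"pics/t_mid.png")
E
```

```text
scene panel [(0.6, [110, 207, 56, 44], 1496, [139, 230]), (0.5, [224, 226, 57, 92], 2040, [251, 282])]
scene holder [(0.63, [114, 230, 57, 36], 949, [145, 251])]
scene key [(0.97, [290, 191, 50, 27], 451, [314, 206]), (0.94, [334, 170, 39, 34], 400, [352, 187]), (0.75, [177, 206, 56, 16], 545, [204, 211]), (0.73, [376, 250, 44, 47], 649, [396, 273]), (0.51, [319, 139, 17, 30], 251, [327, 150])]
scene rest [(0.71, [307, 224, 56, 36], 1223, [335, 242])]
scene peg [(0.83, [241, 225, 19, 38], 283, [250, 243])]
scene stand [(0.59, [220, 222, 60, 99], 2178, [251, 281])]
scene jar [(0.58, [246, 199, 19, 29], 453, [255, 213])]
scene nozzle [(0.62, [298, 299, 20, 28], 385, [310, 312])]
scene driver [(0.62, [377, 198, 46, 43], 312, [405, 228])]
top panel [(0.76, [364, 249, 48, 11], 365, [387, 257]), (0.62, [294, 148, 39, 52], 1351, [312, 177])]
top holder [(0.76, [354, 245, 50, 26], 570, [377, 258]), (0.18, [153, 220, 22, 53], 514, [166, 243])]
top key [(0.94, [293, 266, 49, 27], 475, [319, 279]), (0.92, [193, 230, 49, 15], 426, [217, 237]), (0.88, [133, 288, 45, 44], 579, [153, 312]), (0.65, [152, 224, 23, 48], 493, [166, 245]), (0.65, [187, 117, 17, 50], 430, [197, 143]), (0.63, [203, 171, 45, 32], 1234, [226, 187])]
top rest [(0.71, [150, 159, 14, 57], 309, [157, 178])]
top peg [(0.59, [309, 148, 15, 13], 172, [318, 155])]
top stand []
top jar [(0.81, [270, 239, 16, 19], 264, [276, 248]), (0.66, [157, 221, 17, 50], 444, [166, 244])]
top nozzle [(0.53, [274, 135, 16, 15], 244, [278, 142]), (0.35, [309, 146, 13, 19], 200, [318, 155])]
top driver [(0.81, [150, 160, 14, 29], 261, [157, 172])]
```

View pics/s_panel.png

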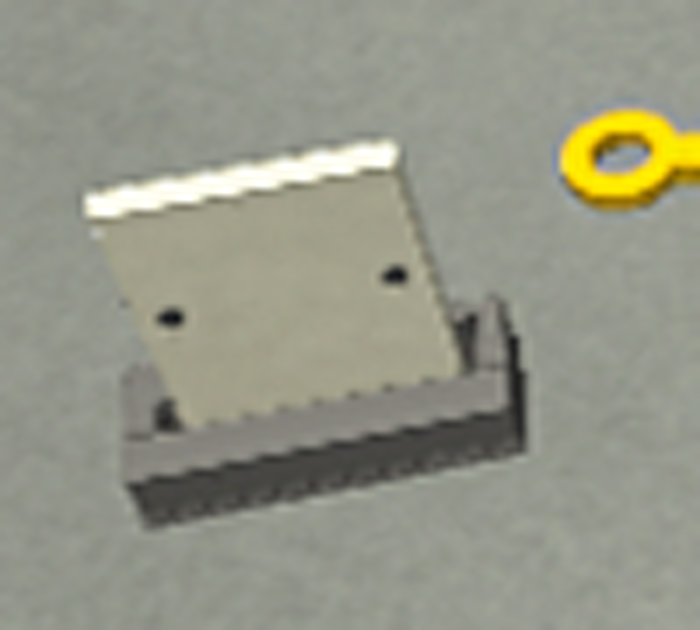

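View pics/s_mid.png

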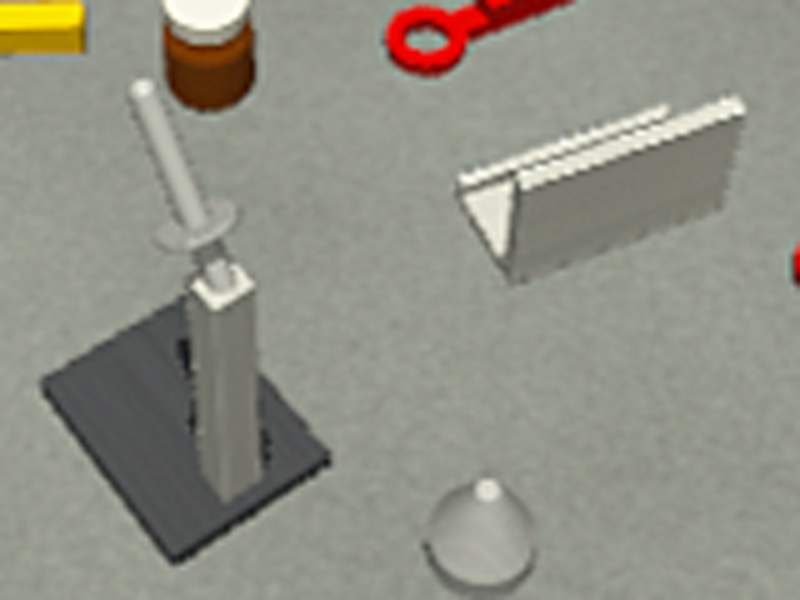

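View pics/s_key.png

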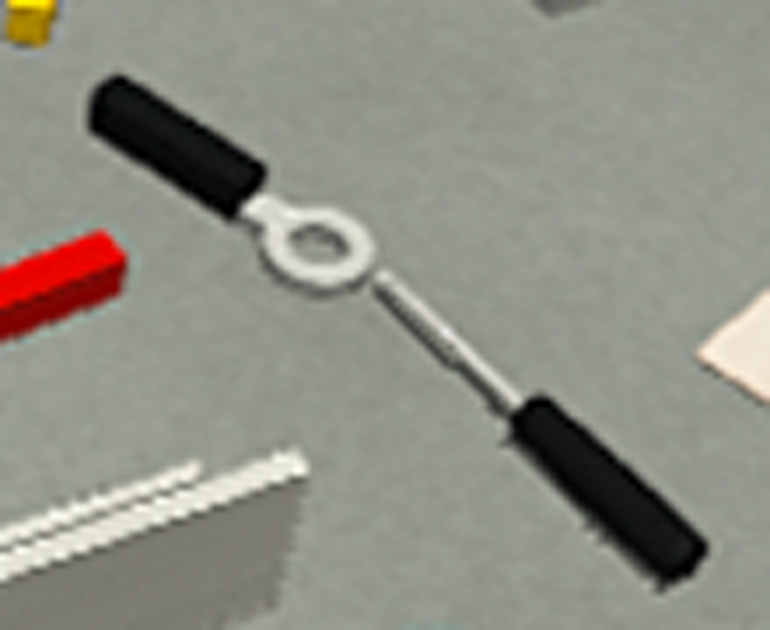

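View pics/t_key.png

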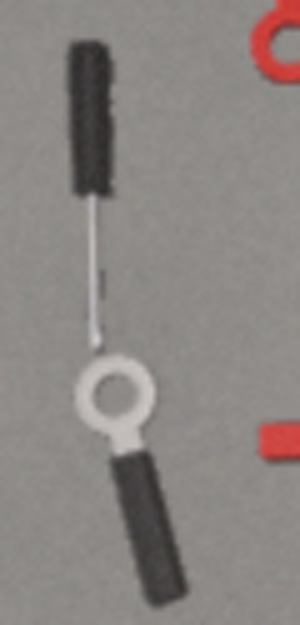

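View pics/t_mid.png

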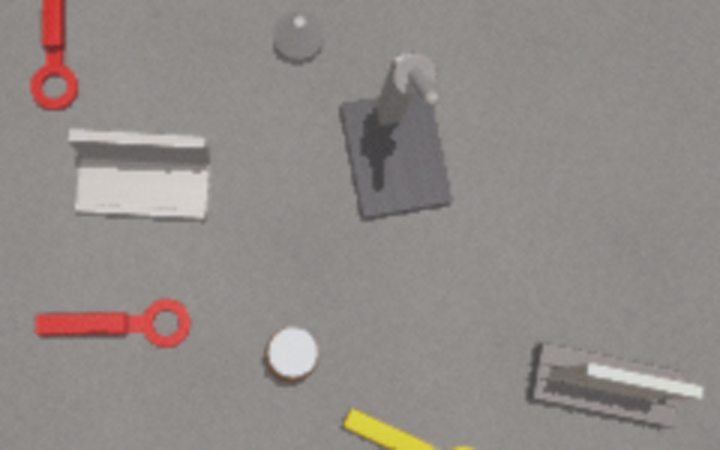

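```bash
python3 - <<'E'
from h import *
import pickle
v=pickle.load(open("v0.pkl","rb")); I=v["scene"]["I"]; J=v["top"]["I"]
crop(I,235,215,35,60,10,"pics/s_peg.png"); crop(J,290,140,45,65,9,"pics/t_peg.png")
crop(I,300,220,70,45,11,"pics/s_rest.png"); crop(J,198,165,60,45,13,"pics/t_rest.png")
crop(J,350,235,70,45,11,"pics/t_hold.png"); crop(J,150,218,30,58,10,"pics/t_key2.png")
E
```

```text
(no output)
```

View pics/s_peg.png

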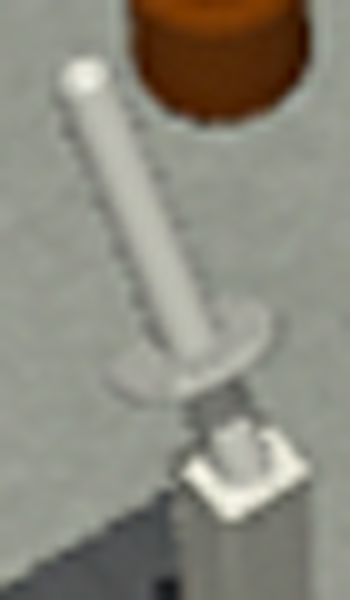

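View pics/t_peg.png

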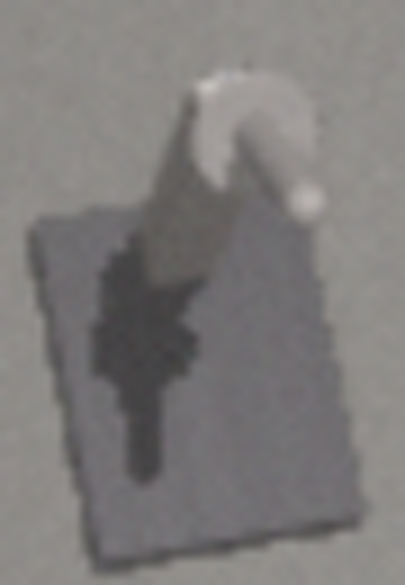

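View pics/s_rest.png

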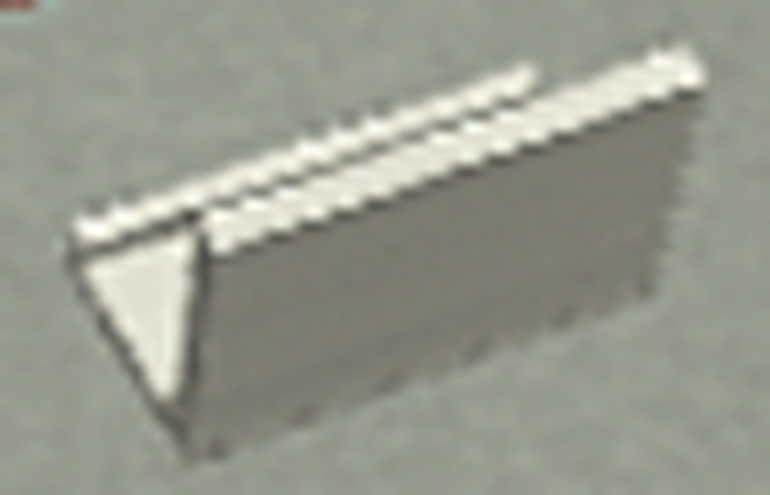

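View pics/t_rest.png

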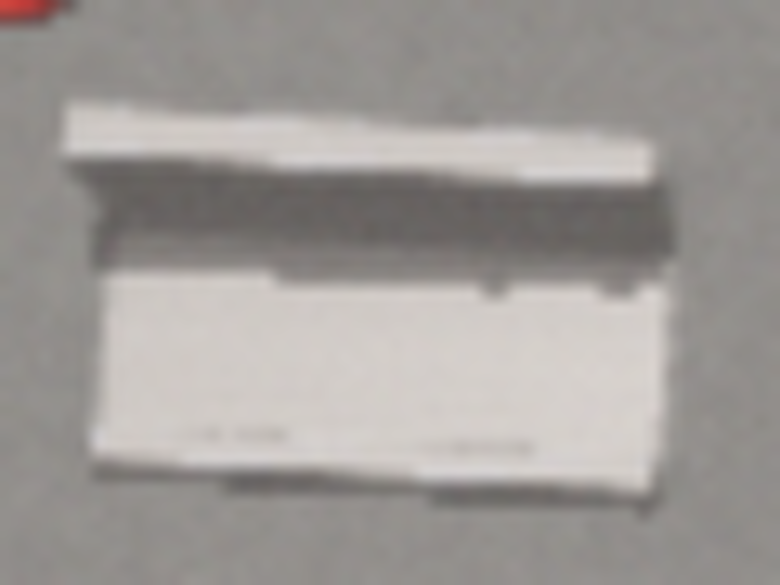

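View pics/t_hold.png

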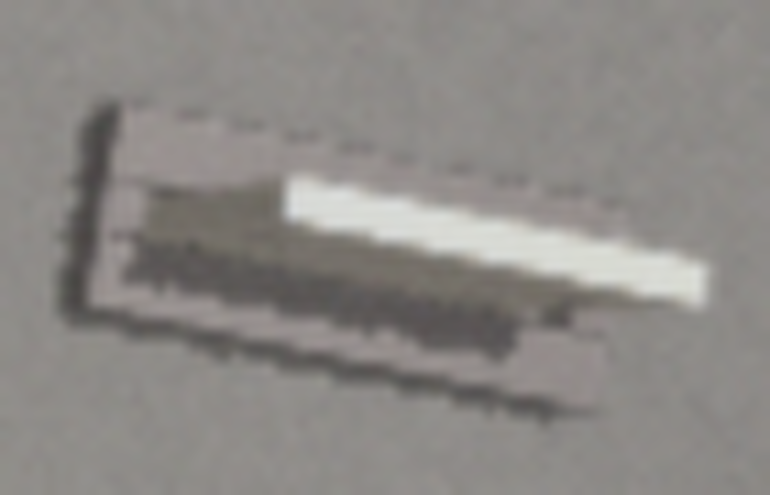

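View pics/t_key2.png

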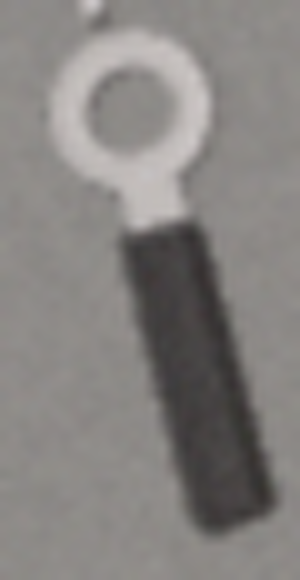

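```bash
cat > fit0.py <<'E'
from h import *
import pickle
from scipy.optimize import least_squares
v=pickle.load(open("v0.pkl","rb"))
C=dict(sp=("scene",100,190,7),sm=("scene",215,205,5),sk=("scene",320,160,7),tm=("top",180,130,3),speg=("scene",235,215,10),tpeg=("top",290,140,9),
 sr=("scene",300,220,11),tr=("top",198,165,13),th=("top",350,235,11),tk=("top",150,218,10))
def px(c,p):
    n,x,y,s=C[c]; return n,np.array([x,y])+(np.array(p)+.5)/s-.5
def fit(obs,x0,name):
    O=[(*px(c,p),np.array(P)/1000) for c,p,P in obs]
    def f(q):
        R=np.array([[np.cos(q[2]),-np.sin(q[2]),0],[np.sin(q[2]),np.cos(q[2]),0],[0,0,1]])
        return np.concatenate([proj(R@P+[q[0],q[1],0],v[n]["K"],v[n]["T"])[0]-uv for n,uv,P in O])
    s=least_squares(f,x0,loss="soft_l1")
    print(name,s.x[:2].round(4),np.degrees(s.x[2]).round(2),"res",f(s.x).reshape(-1,2).round(1).tolist()); return s.x
rest=fit([("tr",(68,103),(12,70,90)),("tr",(62,157),(0,70,90)),("tr",(650,178),(0,-70,90)),("tr",(655,138),(12,-70,90)),
 ("tr",(92,455),(-60,70,18)),("tr",(652,492),(-60,-70,18)),
 ("sr",(208,255),(12,-70,90)),("sr",(707,88),(12,70,90)),("sr",(665,42),(0,70,90)),("sr",(192,465),(12,-70,0)),("sr",(652,295),(12,70,0)),("sr",(72,225),(-60,-70,18))],
 [.6,.1,0],"rest")
hold=fit([("sp",(148,530),(30,-75,0)),("sp",(525,453),(30,75,0)),("sp",(125,485),(30,-75,32)),("sp",(525,408),(30,75,32)),("sp",(497,296),(-30,75,32)),("sp",(122,368),(-30,-75,32)),
 ("th",(120,103),(30,75,32)),("th",(75,312),(-30,75,32))],[.5,-.3,0],"holder")
pan=fit([("sp",(88,218),(6,-55,156)),("sp",(85,193),(-6,-55,156)),("sp",(392,138),(-6,55,156)),("sp",(400,166),(6,55,156)),
 ("th",(288,175),(6,55,156)),("th",(285,215),(-6,55,156)),("th",(708,263),(6,-55,156)),("th",(705,308),(-6,-55,156))],[.5,-.3,0],"panel")
key=fit([("tk",(130,110),(85,0,12)),("sk",(320,240),(85,0,12)),
 ("tk",(121,235),(45,11,28)),("tk",(203,225),(45,-11,28)),("tk",(195,530),(-50,11,28)),("tk",(274,510),(-50,-11,28)),
 ("sk",(118,73),(-50,-11,28)),("sk",(267,168),(45,-11,28)),("sk",(90,100),(-50,11,28))],[.5,.3,0],"key")
stand=fit([("tpeg",(33,222),(65,50,14)),("tpeg",(92,560),(-65,50,14)),("tpeg",(360,518),(-65,-50,14)),
 ("sm",(42,380),(-65,-50,14)),("sm",(175,555),(65,-50,14)),("sm",(330,455),(65,50,14)),
 ("speg",(178,475),(33,-12,186)),("speg",(232,520),(57,-12,186)),("speg",(312,468),(57,12,186))],[.6,-.1,0],"stand")
a=np.radians(55)
def peg(q):
    o=np.array([q[0],q[1],.211]); d=np.array([np.cos(q[2])*np.cos(a),np.sin(q[2])*np.cos(a),np.sin(a)])
    up=np.array([-np.cos(q[2])*np.sin(a),-np.sin(q[2])*np.sin(a),np.cos(a)]); y=np.cross(d,up); return o,d,up,y
def pf(q):
    o,d,up,y=peg(q); r=[]
    for c,uv in (("speg",(86,79)),("tpeg",(308,203))):
        n,u=px(c,uv); r.append(proj(o+.065*d,v[n]["K"],v[n]["T"])[0]-u)
    t=np.linspace(0,2*np.pi,200); 
    for c,l,rr,tt,b in (("speg",103,280,None,410),("tpeg",193,318,70,None)):
        P=np.vstack([o+.02*(np.cos(t)[:,None]*up+np.sin(t)[:,None]*y),o-.004*d+.02*(np.cos(t)[:,None]*up+np.sin(t)[:,None]*y)])
        n=C[c][0]; U=proj(P,v[n]["K"],v[n]["T"])
        r.append([U[:,0].min()-px(c,(l,0))[1][0],U[:,0].max()-px(c,(rr,0))[1][0]])
        if tt: r.append([U[:,1].min()-px(c,(0,tt))[1][1]])
        if b: r.append([U[:,1].max()-px(c,(0,b))[1][1]])
    return np.concatenate(r)
s=least_squares(pf,[stand[0],stand[1],np.pi+stand[2]]); pegq=s.x
print("peg",pegq[:2].round(4),np.degrees(pegq[2]).round(2),pf(pegq).round(1))
np.savez("poses.npz",rest=rest,hold=hold,pan=pan,key=key,stand=stand,peg=pegq)
E
python3 fit0.py
```

```text
rest [0.6468 0.1585] -3.72 res [[-0.2, -0.1], [-0.1, -0.4], [0.7, 0.5], [0.5, -0.3], [-0.1, 0.3], [0.5, -0.3], [0.7, -0.4], [0.0, -1.0], [1.5, 0.1], [-0.4, 0.2], [0.1, 0.1], [-0.4, -0.2]]
holder [ 0.3996 -0.3279] -11.6 res [[-0.1, 0.3], [0.5, -0.3], [-0.1, -0.1], [-1.6, -0.7], [0.5, -0.5], [0.4, 0.0], [-0.0, -0.4], [1.2, -0.5]]
panel [ 0.3994 -0.3255] -12.77 res [[0.0, -0.3], [0.6, -0.1], [0.4, 0.1], [-0.6, -0.6], [0.4, -0.4], [-0.1, 0.2], [0.5, -0.2], [0.1, -0.1]]
key [0.4197 0.3393] 17.44 res [[-0.1, 0.1], [-0.4, 0.2], [-0.5, 0.3], [-1.9, -0.9], [0.5, 0.2], [-0.5, -0.1], [-4.8, 2.5], [-3.9, 2.6], [3.4, -4.4]]
stand [ 0.6541 -0.1137] 8.82 res [[-0.3, -0.8], [0.1, 0.1], [0.6, -0.2], [-0.3, -0.6], [-0.4, 0.5], [0.8, -0.3], [-0.6, -2.4], [-0.1, 0.2], [0.7, 0.2]]
peg [ 0.6801 -0.1111] 188.83 [-0.   0.5 -0.1  0.1  0.3 -0.  -0.7 -0.1  0.6 -0.2]
```

```bash
sed -i 's/("sk",(118,73),(-50,-11,28)),("sk",(267,168),(45,-11,28)),("sk",(90,100),(-50,11,28))/("sk",(118,73),(-50,11,28)),("sk",(267,168),(45,11,28)),("sk",(90,100),(-50,-11,28))/; s/("tk",(203,225),(45,-11,28)),//' fit0.py; python3 fit0.py | grep key
cat >> h.py <<'E'
from scipy.spatial.transform import Rotation as Ro
def state():
    o=get_obs(); R=Ro.from_quat(o["ee_rot"]).as_matrix(); return o,np.array(o["eef_pos"]),R,np.degrees(np.arctan2(R[1,1],R[0,1]))
def plan(*tg,base=None):
    """targets (x,y,z,yaw_deg of tool y) -> normalised shift, spin; base=(x,y,z,yaw) commanded"""
    o,p,R,yw=state()
    if base is not None:
        p=np.array(base[:3]); yw=base[3]
    c,s=np.cos(np.radians(yw)),np.sin(np.radians(yw))
    R=np.array([[s,c,0],[-c,s,0],[0,0,-1]])
    print("t %.2f p %s yaw %.2f gap %.3f F %s j %s"%(o["time_s"],o["eef_pos"].round(4),state()[3],o["finger_gap"],np.round(o["contact_force"],1),np.round(o["joint_pos"],2)))
    for t in tg:
        d=R.T@(np.array(t[:3])-p)/.5; dy=(t[3]-yw+180)%360-180
        print(t,"->",d.round(4).tolist(),round(-dy/90,4))
E
python3 - <<'E'
from h import *
print(state()[2].round(3))
plan((.45,.15,.25,28),(.45,.15,.25,-12.3))
E
```

```text
key [0.4208 0.3393] 17.21 res [[0.1, -0.3], [-0.3, 0.5], [-0.4, -0.1], [0.5, -0.2], [-0.5, -0.5], [-0.4, -0.3], [0.3, -0.4], [-0.6, -1.2]]
[[-0.925  0.381  0.   ]
 [ 0.381  0.925  0.   ]
 [ 0.     0.    -1.   ]]
t 1.10 p [0.2285 0.5548 0.2186] yaw 67.61 gap 1.000 F [0.  0.  0.4] j [ 1.09  0.13  1.49  0.    1.52 -0.09]
(0.45, 0.15, 0.25, 28) -> [0.7179, -0.5798, -0.0628] 0.4401
(0.45, 0.15, 0.25, -12.3) -> [0.7179, -0.5798, -0.0628] 0.8879
```

Call:
{"api": "arm_command", "payload": {"commands": [[0.5, [0.718, -0.58, -0.063], 0.888], [0.5, [0.718, -0.58, -0.063], 0.888], [0.5, [0.718, -0.58, -0.063], 0.888], [0.5, [0.718, -0.58, -0.063], 0.888], [0.5, [0.718, -0.58, -0.063], 0.888], [0.5, [0.718, -0.58, -0.063], 0.888], [0.5, [0.718, -0.58, -0.063], 0.888], [0.5, [0.718, -0.58, -0.063], 0.888], [0.5, [0.718, -0.58, -0.063], 0.888], [0.5, [0.718, -0.58, -0.063], 0.888], [0.5, [0.718, -0.58, -0.063], 0.888], [0.5, [0.718, -0.58, -0.063], 0.888]], "grip_force": 30}}

```text
time_s: 2.1
eef_pos: [-0.2099, 0.4246, 0.2502]
ee_rot: [0.773, 0.635, 0.0, -0.0]
contact_force: [0.4, 1.1, 0.9]
finger_gap: 0.499
```

```bash
python3 - <<'E'
from h import *
plan((.3994,-.3255,.21,-12.3))
E
```

```text
t 2.10 p [-0.2099  0.4246  0.2502] yaw -11.16 gap 0.499 F [0.4 1.1 0.9] j [ 1.92 -0.23  1.78 -0.    1.59  2.12]
(0.3994, -0.3255, 0.21, -12.3) -> [1.236, 1.4858, 0.0803] 0.0127
```

```bash
sed -i 's/R=np.array(\[\[s,c,0\],\[-c,s,0\],\[0,0,-1\]\])/R=np.array([[-s,c,0],[c,s,0],[0,0,-1]])/' h.py; python3 - <<'E'
from h import *
s=state(); yw=np.radians(s[3]); print(s[2].round(3), yw)
plan((.15,.50,.25,-12.3),(.24,.47,.25,-12.3))
E
```

```text
[[ 0.194  0.981 -0.   ]
 [ 0.981 -0.194  0.001]
 [ 0.001 -0.    -1.   ]] -0.19475945783438647
t 2.10 p [-0.2099  0.4246  0.2502] yaw -11.16 gap 0.499 F [0.4 1.1 0.9] j [ 1.92 -0.23  1.78 -0.    1.59  2.12]
(0.15, 0.5, 0.25, -12.3) -> [0.2872, 0.6769, 0.0003] 0.0127
(0.24, 0.47, 0.25, -12.3) -> [0.2632, 0.8651, 0.0003] 0.0127
```

My helper had the tool's x axis with the wrong sign, so the arm went the wrong way and touched nothing. I've fixed the sign and am bringing it back.

Call:
{"api": "arm_command", "payload": {"commands": [[0.5, [0.287, 0.677, 0], 0.01], [0.5, [0.287, 0.677, 0], 0.01], [0.5, [0.287, 0.677, 0], 0.01], [0.5, [0.287, 0.677, 0], 0.01], [0.5, [0.287, 0.677, 0], 0.01], [0.5, [0.287, 0.677, 0], 0.01], [0.5, [0.287, 0.677, 0], 0.01], [0.5, [0.287, 0.677, 0], 0.01], [0.5, [0.263, 0.865, 0], 0.01], [0.5, [0.263, 0.865, 0], 0.01], [0.5, [0.263, 0.865, 0], 0.01], [0.5, [0.263, 0.865, 0], 0.01]]}}

```text
time_s: 3.1
eef_pos: [0.2477, 0.4711, 0.2495]
ee_rot: [0.778, 0.629, 0.001, 0.001]
contact_force: [-0.1, 0.9, -0.5]
finger_gap: 0.501
```

```bash
python3 - <<'E'
from h import *
plan((.45,.1,.25,-12.3))
E
```

```text
t 3.10 p [0.2477 0.4711 0.2495] yaw -12.09 gap 0.501 F [-0.1  0.9 -0.5] j [ 0.99 -0.06  1.63 -0.    1.57  1.2 ]
(0.45, 0.1, 0.25, -12.3) -> [-0.641, 0.551, -0.001] 0.0023
```

Call:
{"api": "arm_command", "payload": {"commands": [[0.5, [-0.64, 0.55, 0], 0], [0.5, [-0.64, 0.55, 0], 0], [0.5, [-0.64, 0.55, 0], 0], [0.5, [-0.64, 0.55, 0], 0], [0.5, [-0.64, 0.55, 0], 0], [0.5, [-0.64, 0.55, 0], 0], [0.5, [-0.64, 0.55, 0], 0], [0.5, [-0.64, 0.55, 0], 0], [0.5, [-0.64, 0.55, 0], 0], [0.5, [-0.64, 0.55, 0], 0], [0.5, [-0.64, 0.55, 0], 0], [0.5, [-0.64, 0.55, 0], 0]]}}

```text
time_s: 4.1
eef_pos: [0.4459, 0.1019, 0.2497]
ee_rot: [0.777, 0.629, -0.0, 0.0]
contact_force: [-0.2, 0.5, 0.0]
finger_gap: 0.5
```

```bash
python3 - <<'E'
from h import *
plan((.3994,-.3255,.21,-12.3))
E
```

```text
t 4.10 p [0.4459 0.1019 0.2497] yaw -12.01 gap 0.500 F [-0.2  0.5  0. ] j [ 0.11 -0.28  1.82 -0.    1.6   0.32]
(0.3994, -0.3255, 0.21, -12.3) -> [-0.8554, 0.0869, 0.0794] 0.0032
```

Call:
{"api": "arm_command", "payload": {"commands": [[0.5, [-0.855, 0.087, 0.08], 0.003], [0.5, [-0.855, 0.087, 0.08], 0.003], [0.5, [-0.855, 0.087, 0.08], 0.003], [0.5, [-0.855, 0.087, 0.08], 0.003], [0.5, [-0.855, 0.087, 0.08], 0.003], [0.5, [-0.855, 0.087, 0.08], 0.003], [0.5, [-0.855, 0.087, 0.08], 0.003], [0.5, [-0.855, 0.087, 0.08], 0.003], [0.5, [-0.855, 0.087, 0.08], 0.003], [0.5, [-0.855, 0.087, 0.08], 0.003], [0.5, [-0.855, 0.087, 0.08], 0.003], [0.5, [-0.855, 0.087, 0.08], 0.003]]}}

```text
time_s: 5.1
eef_pos: [0.4007, -0.3247, 0.209]
ee_rot: [0.778, 0.628, -0.0, -0.001]
contact_force: [0.4, 0.3, -0.3]
finger_gap: 0.498
```

```bash
python3 - <<'E'
from h import *
I,K,T=cam("scene"); crop(I,80,130,120,140,5,"pics/s_g1.png")
plan((.3994,-.3255,.21,-12.3),(.3994,-.3255,.117,-12.3))
E
```

```text
t 5.15 p [ 0.4011 -0.323   0.2092] yaw -12.09 gap 0.501 F [0.5 0.4 0.2] j [-0.78 -0.1   1.73  0.    1.5  -0.57]
(0.3994, -0.3255, 0.21, -12.3) -> [-0.0056, -0.0023, -0.0015] 0.0023
(0.3994, -0.3255, 0.117, -12.3) -> [-0.0056, -0.0023, 0.1845] 0.0023
```

View pics/s_g1.png

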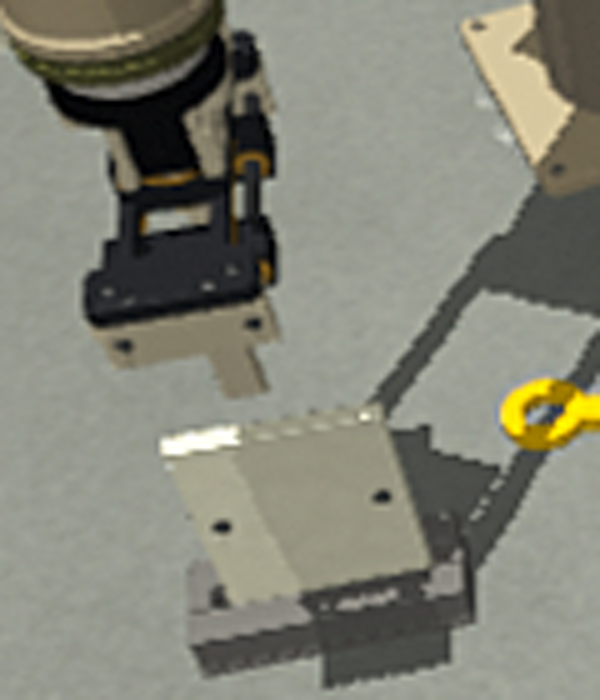

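The gripper is above the panel and in line with it (crop 160-380, 430). I'm descending.

Call:
{"api": "arm_command", "payload": {"commands": [[0.5, [-0.005, -0.002, 0.1], 0.002], [0.5, [-0.005, -0.002, 0.184], 0.002], [0.5, [-0.005, -0.002, 0.184], 0.002], [0.5, [-0.005, -0.002, 0.184], 0.002], [0.5, [-0.005, -0.002, 0.184], 0.002], [0, [-0.005, -0.002, 0.184], 0.002], [0, [-0.005, -0.002, 0.184], 0.002], [0, [-0.005, -0.002, 0.184], 0.002], [0, [-0.005, -0.002, 0.184], 0.002], [0, [-0.005, -0.002, 0.184], 0.002], [0, [-0.005, -0.002, 0.184], 0.002], [0, [-0.005, -0.002, 0.184], 0.002]]}}

```text
time_s: 6.15
eef_pos: [0.3995, -0.3261, 0.1182]
ee_rot: [0.778, 0.628, 0.0, 0.0]
contact_force: [0.8, 0.8, 2.3]
finger_gap: 0.128
```

```bash
python3 - <<'E'
from h import *
plan((.3994,-.3255,.24,-12.3)); o=get_obs(); print(o["contact_force"],o["wrist_torque"])
E
```

```text
t 6.15 p [ 0.3995 -0.3261  0.1182] yaw -12.21 gap 0.128 F [0.8 0.8 2.3] j [-0.78 -0.03  1.84  0.    1.33 -0.57]
(0.3994, -0.3255, 0.24, -12.3) -> [0.0012, -0.0006, -0.2435] 0.001
[0.81732082 0.75311055 2.29908329] [-0.05904174  0.09799279  0.06955151]
```

Call:
{"api": "arm_command", "payload": {"commands": [[0, [0, 0, -0.04], 0], [0, [0, 0, -0.1], 0], [0, [0, 0, -0.17], 0], [0, [0, 0, -0.244], 0], [0, [0, 0, -0.244], 0], [0, [0, 0, -0.244], 0], [0, [0, 0, -0.244], 0], [0, [0, 0, -0.244], 0]]}}

```text
time_s: 6.82
eef_pos: [0.3983, -0.3249, 0.2371]
ee_rot: [0.778, 0.628, -0.0, -0.002]
contact_force: [0.1, 0.0, -4.5]
finger_gap: 0.126
```

```bash
python3 - <<'E'
from h import *
I,K,T=cam("scene"); crop(I,80,100,120,170,4,"pics/s_g2.png")
plan((.45,-.05,.24,-6),(.5,.05,.24,-4),(.6129,.1607,.24,-3.72)); o=get_obs(); print(o["contact_force"],o["wrist_torque"])
E
```

```text
t 6.87 p [ 0.3983 -0.3249  0.2371] yaw -12.21 gap 0.126 F [-0.5 -0.2 -4.3] j [-0.78 -0.11  1.69 -0.    1.56 -0.57]
(0.45, -0.05, 0.24, -6) -> [0.5592, -0.0152, -0.0058] -0.069
(0.5, 0.05, 0.24, -4) -> [0.7759, 0.0403, -0.0058] -0.0912
(0.6129, 0.1607, 0.24, -3.72) -> [1.04, 0.2141, -0.0058] -0.0943
[-0.49963363 -0.22041482 -4.31159475] [-0.04291062  0.08164208  0.03242771]
```

View pics/s_g2.png

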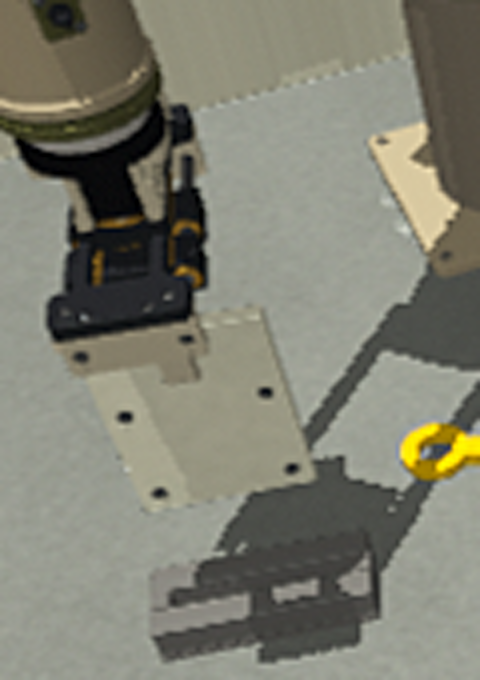

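The panel is held upright and clear of the holder. I'm moving it on the robot's side of the peg.

Call:
{"api": "arm_command", "payload": {"commands": [[0, [0.559, -0.015, -0.006], -0.069], [0, [0.559, -0.015, -0.006], -0.069], [0, [0.559, -0.015, -0.006], -0.069], [0, [0.559, -0.015, -0.006], -0.069], [0, [0.559, -0.015, -0.006], -0.069], [0, [0.559, -0.015, -0.006], -0.069], [0, [0.559, -0.015, -0.006], -0.069], [0, [0.776, 0.04, -0.006], -0.092], [0, [0.776, 0.04, -0.006], -0.092], [0, [0.776, 0.04, -0.006], -0.092], [0, [0.776, 0.04, -0.006], -0.092], [0, [0.776, 0.04, -0.006], -0.092]]}}

```text
time_s: 7.87
eef_pos: [0.5001, 0.0507, 0.2406]
ee_rot: [0.73, 0.684, -0.001, -0.001]
contact_force: [-0.1, -0.7, -3.5]
finger_gap: 0.132
```

```bash
python3 - <<'E'
from h import *
plan((.6129,.1607,.24,-3.72),(.6129,.1607,.16,-3.72))
E
```

```text
t 7.87 p [0.5001 0.0507 0.2406] yaw -3.74 gap 0.132 F [-0.1 -0.7 -3.5] j [-0.   -0.14  1.72 -0.    1.57  0.06]
(0.6129, 0.1607, 0.24, -3.72) -> [0.2343, 0.2107, 0.0013] -0.0002
(0.6129, 0.1607, 0.16, -3.72) -> [0.2343, 0.2107, 0.1613] -0.0002
```

Call:
{"api": "arm_command", "payload": {"commands": [[0, [0.234, 0.21, 0], 0], [0, [0.234, 0.21, 0], 0], [0, [0.234, 0.21, 0], 0], [0, [0.234, 0.21, 0], 0], [0, [0.234, 0.21, 0], 0], [0, [0.234, 0.21, 0.16], 0], [0, [0.234, 0.21, 0.16], 0], [0, [0.234, 0.21, 0.16], 0], [0, [0.234, 0.21, 0.16], 0], [0, [0.234, 0.21, 0.16], 0]]}}

```text
time_s: 8.7
eef_pos: [0.614, 0.1578, 0.1643]
ee_rot: [0.731, 0.682, 0.0, 0.0]
contact_force: [1.0, 0.3, -1.7]
finger_gap: 0.128
```

```bash
python3 - <<'E'
from h import *
I,K,T=cam("scene"); crop(I,285,150,110,115,5,"pics/s_r1.png")
J,K2,T2=cam("top"); crop(J,180,150,80,70,8,"pics/t_r1.png")
plan((.6129,.1607,.16,-3.72),(.6129,.1607,.122,-3.72))
P=np.load("poses.npz"); r=P["rest"]; c,s=np.cos(r[2]),np.sin(r[2])
p=state()[1]; d=p[:2]-r[:2]; print("tcp in rest",c*d[0]+s*d[1],-s*d[0]+c*d[1])
E
```

```text
t 8.80 p [0.6155 0.1584 0.1665] yaw -3.96 gap 0.132 F [ 0.2  0.7 -3.3] j [ 0.17  0.25  1.45 -0.    1.44  0.24]
(0.6129, 0.1607, 0.16, -3.72) -> [0.0042, -0.0055, 0.013] -0.0027
(0.6129, 0.1607, 0.122, -3.72) -> [0.0042, -0.0055, 0.089] -0.0027
tcp in rest -0.031183114624888774 -0.002099507664606149
```

View pics/s_r1.png

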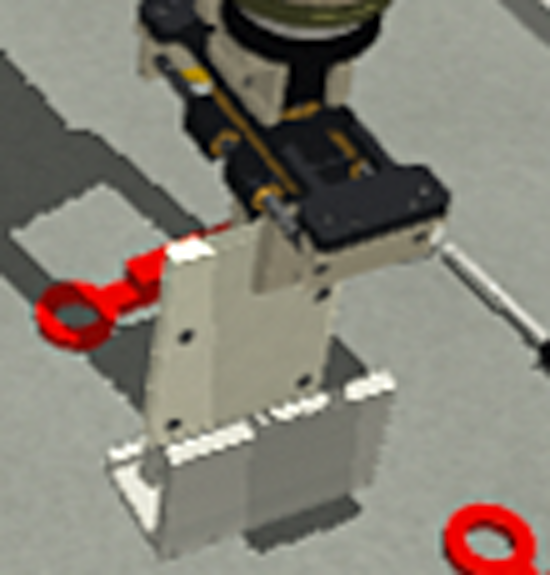

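View pics/t_r1.png

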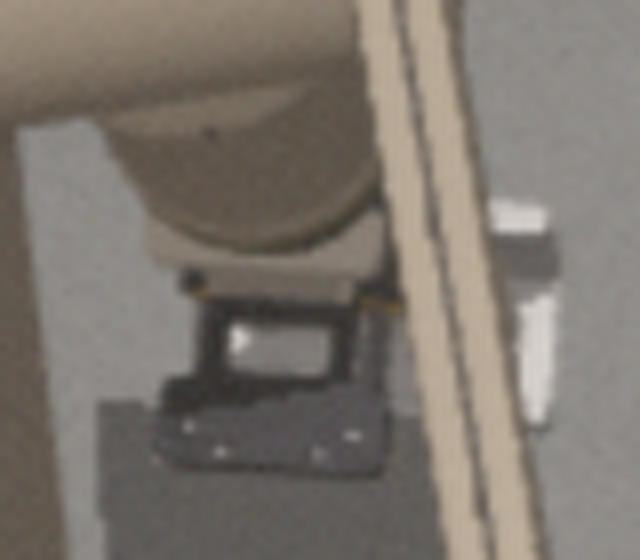

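```bash
python3 - <<'E'
from h import *
I,K,T=cam("scene"); _,p,R,yw=state()
I=cv2.resize(I[150:265,285:395,::-1],None,fx=6,fy=6,interpolation=cv2.INTER_CUBIC)
c,s=np.cos(np.radians(yw)),np.sin(np.radians(yw)); Rz=np.array([[c,-s,0],[s,c,0],[0,0,1]])
f=p+[0,0,-.112]
Q=[proj(f+Rz@np.array([6,y,z])/1000,K,T)[0] for y,z in((-55,150),(55,150),(55,0),(-55,0))]
pts=((np.array(Q)-[285,150]+.5)*6).astype(int); cv2.polylines(I,[pts],True,(0,0,255),1)
r=np.load("poses.npz")["rest"]; c,s=np.cos(r[2]),np.sin(r[2]); Rz=np.array([[c,-s,0],[s,c,0],[0,0,1]])
Q=[proj([r[0],r[1],0]+Rz@np.array(q)/1000,K,T)[0] for q in((12,-70,90),(12,70,90),(12,70,0),(12,-70,0))]
pts=((np.array(Q)-[285,150]+.5)*6).astype(int); cv2.polylines(I,[pts],True,(0,255,0),1)
cv2.imwrite("pics/ov1.png",I); print(p)
E
```

```text
[0.61550855 0.15859017 0.16645872]
```

View pics/ov1.png

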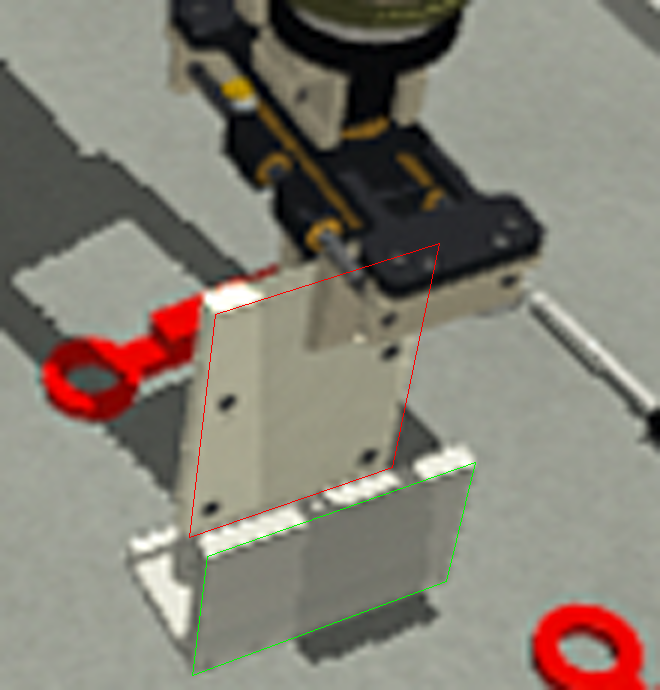

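Call:
{"api": "arm_command", "payload": {"commands": [[0, [-0.002, -0.005, 0.05], -0.002], [0, [-0.002, -0.005, 0.08], -0.002], [0, [-0.002, -0.005, 0.08], -0.002], [0, [-0.002, -0.005, 0.08], -0.002], [0, [-0.002, -0.005, 0.08], -0.002]]}}

```text
time_s: 9.27
eef_pos: [0.6122, 0.1581, 0.1251]
ee_rot: [0.73, 0.684, 0.001, 0.001]
contact_force: [0.4, 0.4, -3.8]
finger_gap: 0.13
```

```bash
python3 - <<'E'
from h import *
plan((.6129,.1607,.12,-3.72))
E
```

```text
t 9.27 p [0.6122 0.1581 0.1251] yaw -3.74 gap 0.130 F [ 0.4  0.4 -3.8] j [0.17 0.27 1.5  0.   1.37 0.24]
(0.6129, 0.1607, 0.12, -3.72) -> [0.0053, 0.001, 0.0102] -0.0002
```

Call:
{"api": "arm_command", "payload": {"commands": [[0, [0.01, 0.001, 0.0], 0], [0, [0.01, 0.001, 0.004], 0], [0, [0.01, 0.001, 0.007], 0], [0, [0.01, 0.001, 0.01], 0], [0, [0.01, 0.001, 0.01], 0]]}}

```text
time_s: 9.68
eef_pos: [0.6133, 0.1629, 0.1209]
ee_rot: [0.73, 0.684, 0.001, 0.001]
contact_force: [-3.2, -2.4, 11.1]
finger_gap: 0.13
```

```bash
python3 - <<'E'
from h import *
plan((.6129,.1607,.12,-3.72));
E
```

```text
t 9.68 p [0.6133 0.1629 0.1209] yaw -3.73 gap 0.130 F [-3.2 -2.4 11.1] j [ 0.18  0.28  1.5  -0.    1.36  0.24]
(0.6129, 0.1607, 0.12, -3.72) -> [-0.0044, -0.0006, 0.0017] -0.0001
```

The foot is on the tray floor, reading 11 N upward. I'm opening slightly, then I'll look.

Call:
{"api": "arm_command", "payload": {"commands": [[0.14, [0, 0, -0.002], 0], [0.2, [0, 0, -0.002], 0], [0.32, [0, 0, -0.002], 0], [0.32, [0, 0, -0.002], 0], [0.32, [0, 0, -0.002], 0]]}}

```text
time_s: 10.1
eef_pos: [0.6118, 0.1629, 0.1185]
ee_rot: [0.73, 0.684, -0.0, -0.0]
contact_force: [0.0, -0.4, -0.5]
finger_gap: 0.31
```

```bash
python3 - <<'E'
from h import *
I,K,T=cam("scene"); crop(I,285,150,110,115,6,"pics/s_r2.png")
plan((.6129,.1607,.12,-3.72))
P=np.load("poses.npz"); r=P["rest"]; c,s=np.cos(r[2]),np.sin(r[2])
p=state()[1]; d=p[:2]-r[:2]; print("tcp in rest",c*d[0]+s*d[1],-s*d[0]+c*d[1])
E
```

```text
t 10.15 p [0.6118 0.1629 0.1185] yaw -3.74 gap 0.315 F [ 0.3 -0.5  0.3] j [0.18 0.28 1.5  0.   1.36 0.24]
(0.6129, 0.1607, 0.12, -3.72) -> [-0.0041, 0.0026, -0.0031] -0.0002
tcp in rest -0.03520531973809415 0.0020899858771943306
```

View pics/s_r2.png

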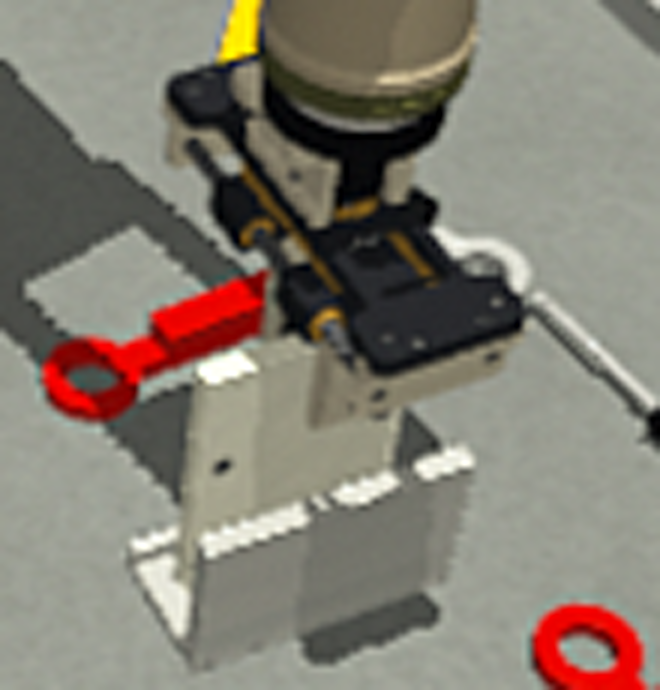

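The panel stands freely on the tray floor, between the backstop and the lip. Next I tilt it back.

Call:
{"api": "arm_command", "payload": {"commands": [[0.32, [0, 0.01, 0], 0], [0.32, [0, 0.02, 0], 0], [0.32, [0, 0.03, 0], 0], [0.32, [0, 0.04, 0], 0], [0.32, [0, 0.05, 0], 0], [0.32, [0, 0.06, 0], 0], [0.32, [0, 0.07, 0], 0], [0.32, [0, 0.08, 0], 0], [0.32, [0, 0.088, 0], 0], [0.32, [0, 0.088, 0], 0], [0.32, [0, 0.088, 0], 0]]}}

```text
time_s: 11.07
eef_pos: [0.6559, 0.1599, 0.1186]
ee_rot: [0.73, 0.684, -0.0, -0.0]
contact_force: [0.4, -0.1, -0.1]
finger_gap: 0.317
```

```bash
python3 - <<'E'
from h import *
I,K,T=cam("scene"); crop(I,285,150,110,115,6,"pics/s_r3.png")
plan((.6129,.1607,.12,-3.72))
P=np.load("poses.npz"); r=P["rest"]; c,s=np.cos(r[2]),np.sin(r[2])
p=state()[1]; d=p[:2]-r[:2]; print("tcp in rest",c*d[0]+s*d[1],-s*d[0]+c*d[1])
E
```

```text
t 11.12 p [0.6557 0.16   0.1186] yaw -3.74 gap 0.323 F [0.  0.2 0.2] j [0.16 0.39 1.37 0.   1.38 0.23]
(0.6129, 0.1607, 0.12, -3.72) -> [-0.0041, -0.0855, -0.0027] -0.0003
tcp in rest 0.008848313372314462 0.0020509493991475967
```

View pics/s_r3.png

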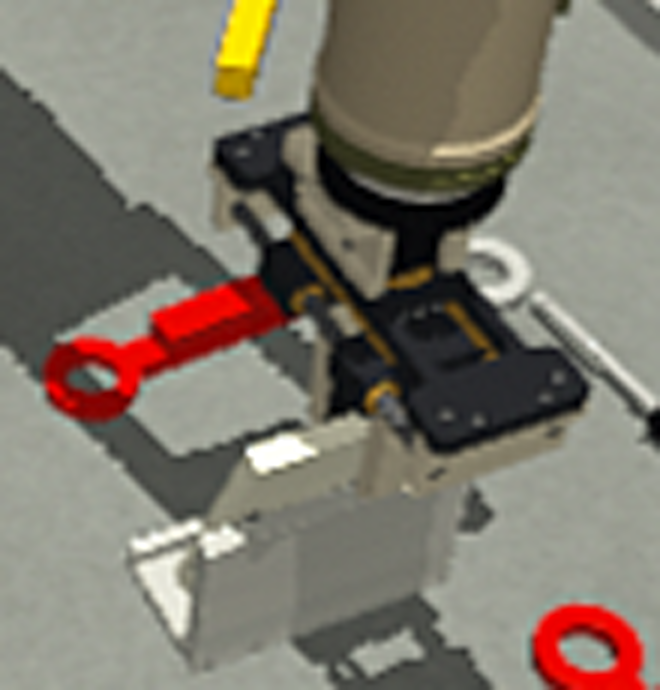

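The panel is leaning on the backstop edge, so I open and rise.

Call:
{"api": "arm_command", "payload": {"commands": [[0.6, [0, 0, 0], 0], [0.6, [0, 0, 0], 0], [0.6, [0, 0, 0], 0], [0.6, [0, 0, -0.05], 0], [0.6, [0, 0, -0.12], 0], [0.6, [0, 0, -0.2], 0], [0.6, [0, 0, -0.2], 0], [0.6, [0, 0, -0.2], 0]]}}

```text
time_s: 11.78
eef_pos: [0.658, 0.1604, 0.2235]
ee_rot: [0.73, 0.684, 0.003, 0.002]
contact_force: [-0.5, 0.6, 0.2]
finger_gap: 0.599
```

```bash
python3 - <<'E'
from h import *
I,K,T=cam("scene"); crop(I,285,150,110,115,6,"pics/s_r4.png")
k=np.array([.4208,.3393]); a=np.radians(17.21); g=k+.012*np.array([np.cos(a),np.sin(a)]); print(g)
plan((g[0],g[1],.22,-72.8))
E
```

```text
[0.43226272 0.3428505 ]
t 11.83 p [0.6566 0.1602 0.2205] yaw -3.74 gap 0.595 F [-0.3  0.4 -1. ] j [0.16 0.33 1.25 0.   1.55 0.23]
(np.float64(0.43226272084138284), np.float64(0.34285049727679473), 0.22, -72.8) -> [0.3354, -0.4715, 0.001] 0.7674
```

View pics/s_r4.png

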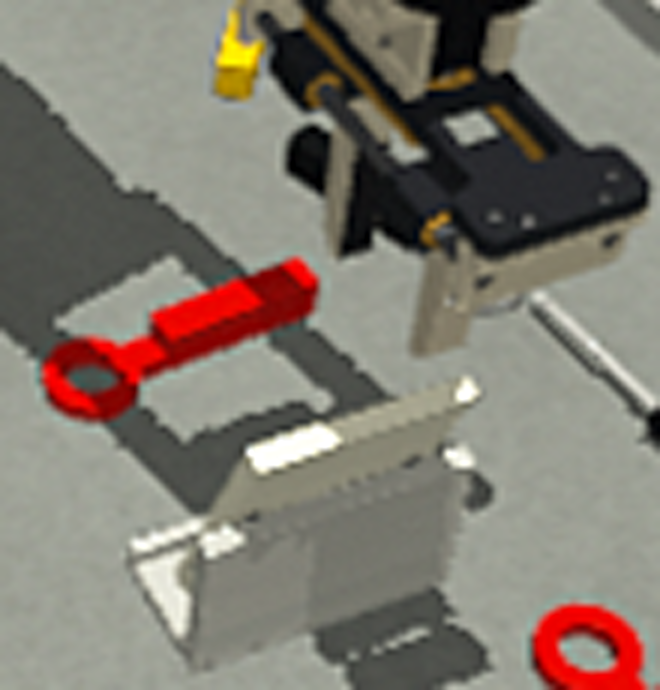

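The panel rests in the tray, square to the backstop as far as I can see (upper edge (250,470) to (475,390) in the crop). Next is the key.

Call:
{"api": "arm_command", "payload": {"commands": [[0.6, [0.335, -0.47, 0], 0.767], [0.6, [0.335, -0.47, 0], 0.767], [0.6, [0.335, -0.47, 0], 0.767], [0.6, [0.335, -0.47, 0], 0.767], [0.6, [0.335, -0.47, 0], 0.767], [0.6, [0.335, -0.47, 0], 0.767], [0.6, [0.335, -0.47, 0], 0.767], [0.6, [0.335, -0.47, 0], 0.767], [0.6, [0.335, -0.47, 0], 0.767], [0.6, [0.335, -0.47, 0], 0.767], [0.6, [0.335, -0.47, 0], 0.767], [0.6, [0.335, -0.47, 0], 0.767]]}}

```text
time_s: 12.83
eef_pos: [0.4314, 0.342, 0.2171]
ee_rot: [0.988, 0.151, -0.001, 0.001]
contact_force: [-0.3, -0.8, -0.2]
finger_gap: 0.6
```

```bash
python3 - <<'E'
from h import *
J,K2,T2=cam("top"); crop(J,120,150,140,130,5,"pics/t_k3.png")
I,K,T=cam("scene"); crop(I,300,90,120,130,5,"pics/s_k3.png")
plan((.4323,.3429,.22,-72.8),(.4323,.3429,.06,-72.8),(.4323,.3429,.004,-72.8))
E
```

```text
t 12.93 p [0.4319 0.342  0.2177] yaw -72.60 gap 0.604 F [-0.   1.   0.1] j [ 0.58  0.    1.63 -0.    1.52  1.84]
(0.4323, 0.3429, 0.22, -72.8) -> [0.0012, -0.0015, -0.0046] 0.0022
(0.4323, 0.3429, 0.06, -72.8) -> [0.0012, -0.0015, 0.3154] 0.0022
(0.4323, 0.3429, 0.004, -72.8) -> [0.0012, -0.0015, 0.4274] 0.0022
```

View pics/t_k3.png

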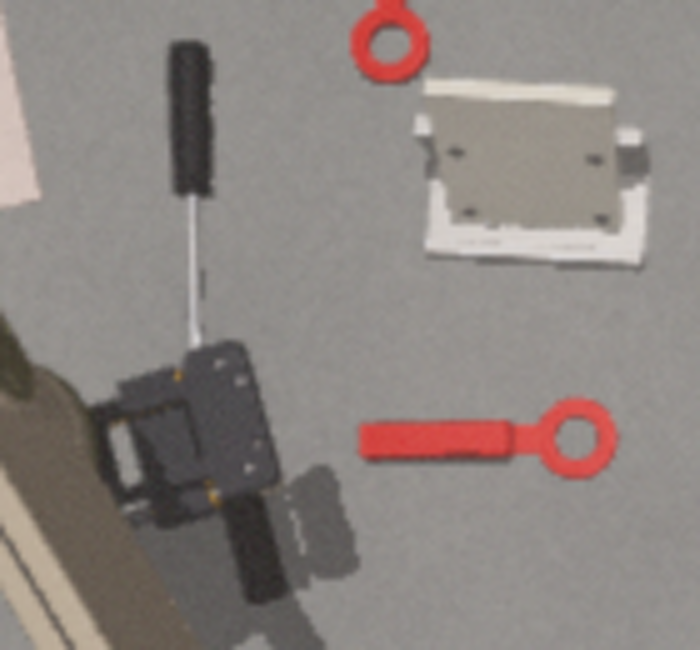

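View pics/s_k3.png

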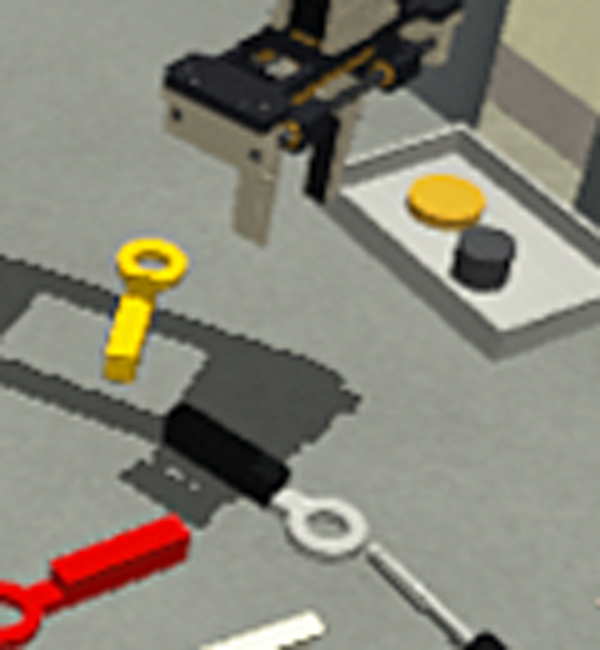

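The top view shows the panel lying back over the backstop. The gripper is over the black/steel key's grip, so I'm descending.

Call:
{"api": "arm_command", "payload": {"commands": [[0.6, [0.001, -0.002, 0.08], 0.002], [0.6, [0.001, -0.002, 0.16], 0.002], [0.6, [0.001, -0.002, 0.24], 0.002], [0.6, [0.001, -0.002, 0.315], 0.002], [0.6, [0.001, -0.002, 0.36], 0.002], [0.6, [0.001, -0.002, 0.4], 0.002], [0.6, [0.001, -0.002, 0.42], 0.002], [0.6, [0.001, -0.002, 0.42], 0.002], [0.6, [0.001, -0.002, 0.42], 0.002]]}}

```text
time_s: 13.68
eef_pos: [0.4325, 0.3434, 0.0089]
ee_rot: [0.989, 0.149, -0.0, 0.0]
contact_force: [0.7, 0.9, 0.6]
finger_gap: 0.602
```

```bash
python3 - <<'E'
from h import *
I,K,T=cam("scene"); crop(I,300,120,120,130,5,"pics/s_k4.png")
plan((.4323,.3429,.005,-72.8))
E
```

```text
t 13.73 p [0.4333 0.344  0.01  ] yaw -72.92 gap 0.598 F [-0.3  0.   0.7] j [ 0.58  0.21  1.8  -0.    1.13  1.85]
(0.4323, 0.3429, 0.005, -72.8) -> [-0.0026, 0.0015, 0.01] -0.0013
```

View pics/s_k4.png

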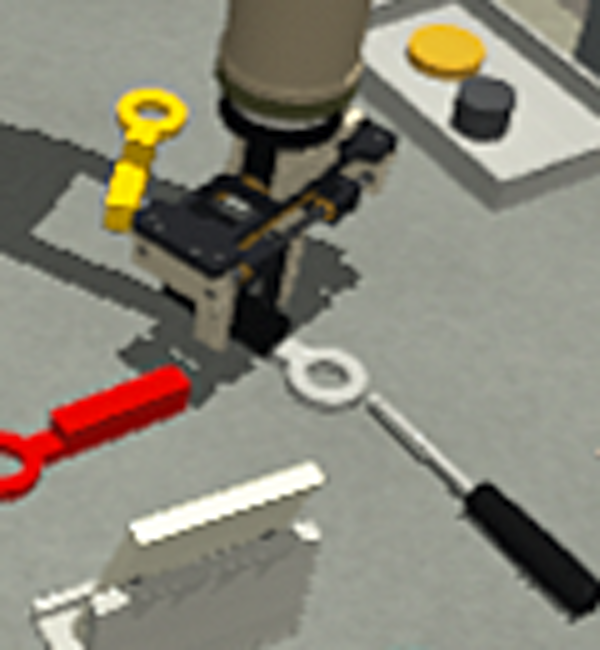

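Call:
{"api": "arm_command", "payload": {"commands": [[0.6, [-0.002, 0.001, 0.008], 0], [0.6, [-0.002, 0.001, 0.009], 0], [0.4, [-0.002, 0.001, 0.009], 0], [0.1, [-0.002, 0.001, 0.009], 0], [0, [-0.002, 0.001, 0.009], 0], [0, [-0.002, 0.001, 0.009], 0], [0, [-0.002, 0.001, 0.009], 0], [0, [-0.002, 0.001, 0.009], 0], [0, [-0.002, 0.001, 0.009], 0]], "grip_force": 45}}

```text
time_s: 14.48
eef_pos: [0.4316, 0.3428, 0.0043]
ee_rot: [0.989, 0.148, 0.0, -0.0]
contact_force: [-0.3, -0.2, 0.9]
finger_gap: 0.234
```

```bash
python3 - <<'E'
from h import *
plan((.4323,.3429,.006,-72.8))
P=np.load("poses.npz"); print(P["peg"])
E
```

```text
t 14.48 p [0.4316 0.3428 0.0043] yaw -72.95 gap 0.234 F [-0.3 -0.2  0.9] j [0.58 0.21 1.81 0.   1.12 1.85]
(0.4323, 0.3429, 0.006, -72.8) -> [0.0013, 0.0002, -0.0033] -0.0017
[ 0.68006184 -0.1110554   3.29564369]
```

Call:
{"api": "arm_command", "payload": {"commands": [[0, [0, 0, -0.02], 0], [0, [0, 0, -0.08], 0], [0, [0, 0, -0.16], 0], [0, [0, 0, -0.24], 0], [0, [0, 0, -0.32], 0], [0, [0, 0, -0.4], 0], [0, [0, 0, -0.48], 0], [0, [0, 0, -0.56], 0], [0, [0, 0, -0.58], 0], [0, [0, 0, -0.58], 0]]}}

```text
time_s: 15.32
eef_pos: [0.4332, 0.3438, 0.2997]
ee_rot: [0.989, 0.148, 0.004, -0.002]
contact_force: [-0.0, 0.4, -1.9]
finger_gap: 0.23
```

```bash
python3 - <<'E'
from h import *
I,K,T=cam("scene"); crop(I,300,60,120,180,4,"pics/s_k5.png")
plan((.50,-.05,.31,-81.17),(.535,-.1335,.305,-81.17)); print(get_obs()["wrist_torque"])
E
```

```text
t 15.37 p [0.4322 0.3432 0.2959] yaw -72.95 gap 0.234 F [-0.7  0.9 -2.7] j [ 0.58 -0.02  1.51 -0.    1.65  1.85]
(0.5, -0.05, 0.31, -81.17) -> [-0.1009, 0.7915, -0.0281] 0.0914
(0.535, -0.1335, 0.305, -81.17) -> [-0.0829, 0.9717, -0.0181] 0.0914
[-0.05075941  0.21711838  0.03631878]
```

View pics/s_k5.png

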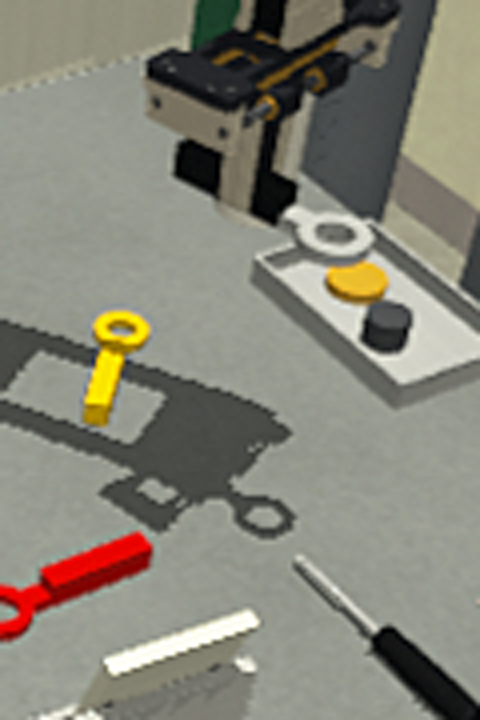

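Call:
{"api": "arm_command", "payload": {"commands": [[0, [-0.101, 0.79, -0.028], 0.091], [0, [-0.101, 0.79, -0.028], 0.091], [0, [-0.101, 0.79, -0.028], 0.091], [0, [-0.101, 0.79, -0.028], 0.091], [0, [-0.101, 0.79, -0.028], 0.091], [0, [-0.101, 0.79, -0.028], 0.091], [0, [-0.101, 0.79, -0.028], 0.091], [0, [-0.101, 0.79, -0.028], 0.091], [0, [-0.101, 0.79, -0.028], 0.091], [0, [-0.083, 0.97, -0.018], 0.091], [0, [-0.083, 0.97, -0.018], 0.091], [0, [-0.083, 0.97, -0.018], 0.091]]}}

```text
time_s: 16.37
eef_pos: [0.533, -0.1361, 0.2992]
ee_rot: [0.997, 0.076, -0.003, -0.001]
contact_force: [0.1, 0.2, -1.2]
finger_gap: 0.233
```

Call:
{"api": "arm_command", "payload": {"commands": [[0, [0, 0, 0], 0], [0, [0, 0, 0], 0]]}}

```text
time_s: 16.53
eef_pos: [0.5327, -0.1343, 0.2989]
ee_rot: [0.997, 0.076, -0.003, -0.001]
contact_force: [0.1, 0.3, -3.2]
finger_gap: 0.235
```

```bash
python3 - <<'E'
from h import *
import pickle
I,K,T=cam("scene"); crop(I,200,160,90,110,6,"pics/s_p1.png")
J,K2,T2=cam("top"); crop(J,270,130,90,90,7,"pics/t_p1.png")
pickle.dump((I,K,T,J,K2,T2,state()[1],state()[3]),open("v1.pkl","wb"))
plan((.5507,-.1312,.2912,-81.17))
E
```

```text
t 16.63 p [ 0.533  -0.1323  0.3007] yaw -81.15 gap 0.233 F [-0.9  0.2 -1.3] j [-0.34 -0.02  1.5   0.    1.67  1.08]
(0.5507, -0.1312, 0.2912, -81.17) -> [0.0353, 0.0032, 0.019] 0.0002
```

View pics/s_p1.png

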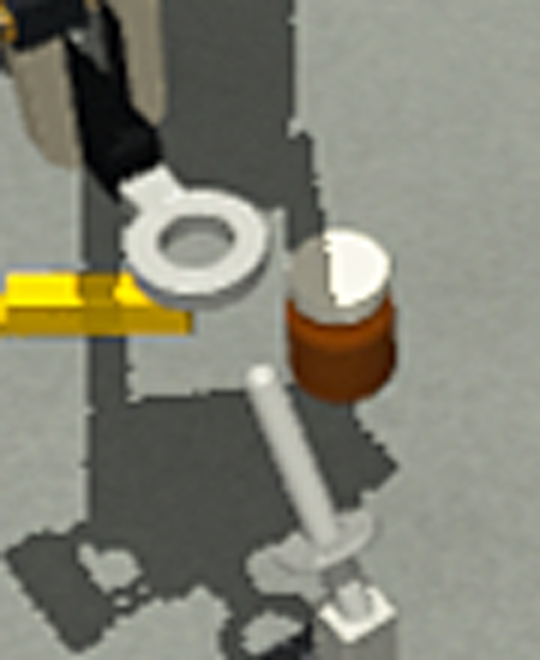

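View pics/t_p1.png

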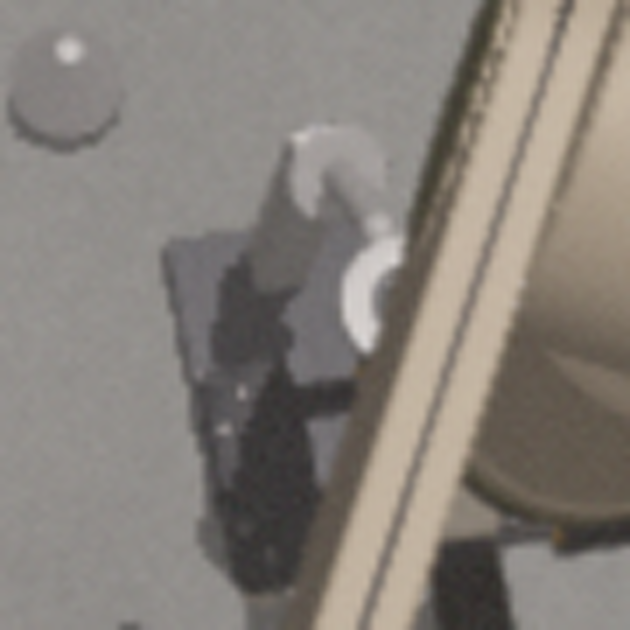

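```bash
cat > ov.py <<'E'
from h import *
import pickle,sys
def ringpts(eye,yaw,pitch=0):
    t=np.linspace(0,2*np.pi,120); X=Ro.from_euler("zy",[yaw,pitch]).as_matrix()
    out=[]
    for r,z in((26,6),(14,6),(26,-6)):
        out.append(eye+(np.c_[r*np.cos(t),r*np.sin(t),0*t+z]/1000)@X.T)
    return out
def pegpts(q):
    a=np.radians(55); o=np.array([q[0],q[1],.211]); d=np.array([np.cos(q[2])*np.cos(a),np.sin(q[2])*np.cos(a),np.sin(a)])
    up=np.array([-np.cos(q[2])*np.sin(a),-np.sin(q[2])*np.sin(a),np.cos(a)]); y=np.cross(d,up)
    t=np.linspace(0,2*np.pi,120)[:,None]; c=lambda s,r:o+d*s+r*(np.cos(t)*up+np.sin(t)*y)
    return [c(0,.02),c(0,.007),c(.065,.007),np.array([o,o+.072*d])]
def draw(I,K,T,x,y,w,h,s,curves,f):
    M=cv2.resize(I[y:y+h,x:x+w,::-1],None,fx=s,fy=s,interpolation=cv2.INTER_CUBIC)
    for P,col in curves:
        pts=((proj(P,K,T)-[x,y]+.5)*s).round().astype(int); cv2.polylines(M,[pts],False,col,1)
    cv2.imwrite(f,M)
E
python3 - <<'E'
from ov import *
I,K,T,J,K2,T2,p,yw=pickle.load(open("v1.pkl","rb")); q=np.load("poses.npz")["peg"]
p=np.array([.533,-.134,.2995])
a=np.radians(yw+90); eye=p+[.0736*np.cos(a),.0736*np.sin(a),.0017]; print(eye)
cv=[(c,(0,0,255)) for c in ringpts(eye,a)]+[(c,(0,255,0)) for c in pegpts(q)]
draw(I,K,T,200,180,90,90,8,cv,"pics/ov2.png"); draw(J,K2,T2,290,130,50,60,10,cv,"pics/ov3.png")
E
```

```text
[ 0.60572356 -0.12267552  0.3012    ]
```

View pics/ov2.png

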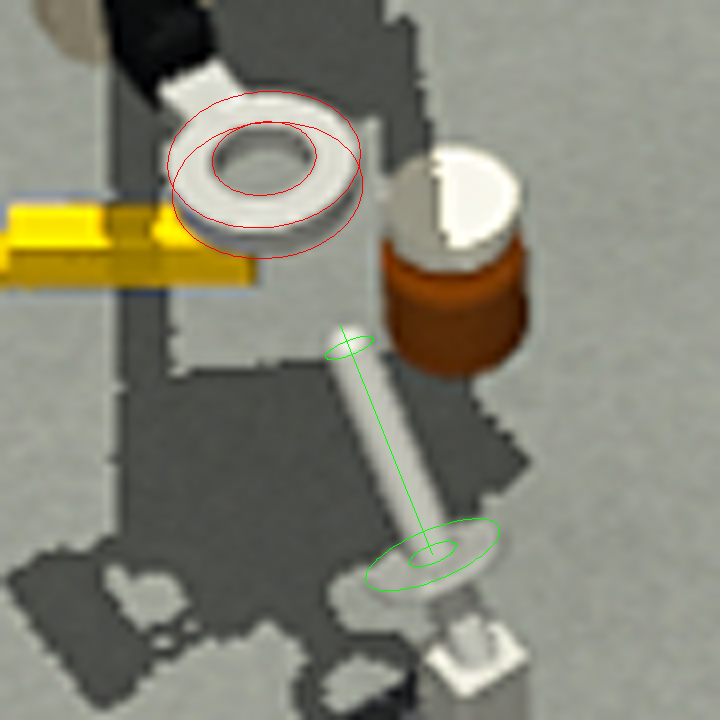

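View pics/ov3.png

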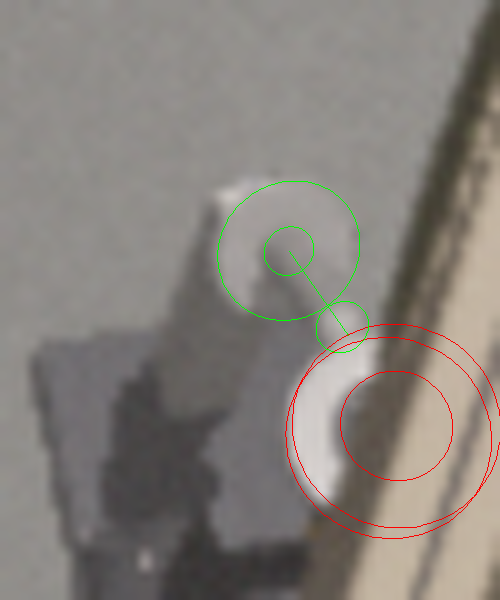

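The ring and peg overlays match the images to about 1 mm, so I'm moving to the standoff on the peg axis.

```bash
python3 - <<'E'
from h import *
plan((.5507,-.1312,.2912,-81.17),base=(.5329,-.1342,.2996,-81.15))
E
```

```text
t 16.63 p [ 0.533  -0.1323  0.3007] yaw -81.15 gap 0.233 F [-0.9  0.2 -1.3] j [-0.34 -0.02  1.5   0.    1.67  1.08]
(0.5507, -0.1312, 0.2912, -81.17) -> [0.0361, -0.0005, 0.0168] 0.0002
```

Call:
{"api": "arm_command", "payload": {"commands": [[0, [0.018, 0, 0.008], 0], [0, [0.036, 0, 0.017], 0], [0, [0.036, 0, 0.017], 0], [0, [0.036, 0, 0.017], 0], [0, [0.036, 0, 0.017], 0]]}}

```text
time_s: 17.05
eef_pos: [0.552, -0.1296, 0.2946]
ee_rot: [0.997, 0.078, -0.0, -0.0]
contact_force: [0.1, -0.4, -1.9]
finger_gap: 0.234
```

```bash
python3 - <<'E'
from ov import *
q=np.load("poses.npz")["peg"]
I,K,T=cam("scene"); o,p,R,yw=state(); P=[p]
J,K2,T2=cam("top"); P.append(state()[1]); print(np.array(P).round(4),yw)
p=np.mean(P,0); a=np.radians(yw+90); eye=p+[.0736*np.cos(a),.0736*np.sin(a),.0017]; print(eye)
cv=[(c,(0,0,255)) for c in ringpts(eye,a)]+[(c,(0,255,0)) for c in pegpts(q)]
draw(I,K,T,205,185,70,80,9,cv,"pics/ov4.png"); draw(J,K2,T2,290,130,50,60,10,cv,"pics/ov5.png")
E
```

```text
[[ 0.552  -0.1298  0.2948]
 [ 0.552  -0.13    0.295 ]] -81.09195923879885
[ 0.62466596 -0.118538    0.29661847]
```

View pics/ov4.png

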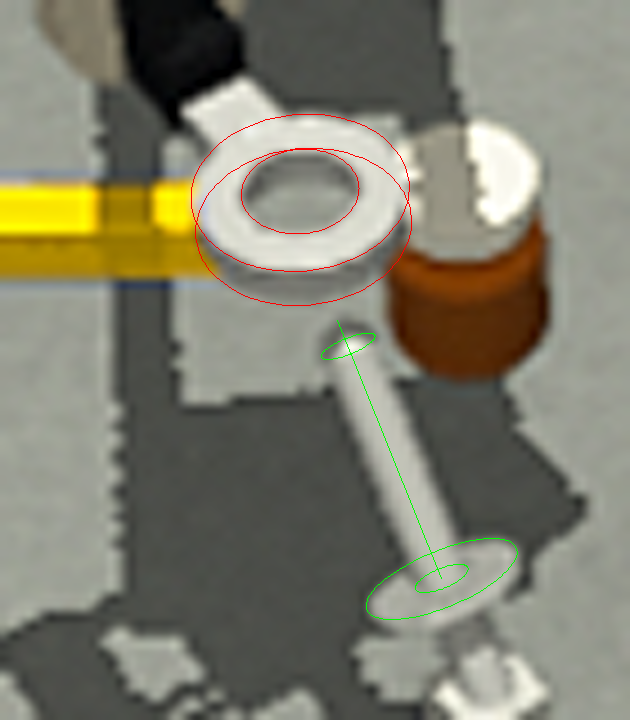

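View pics/ov5.png

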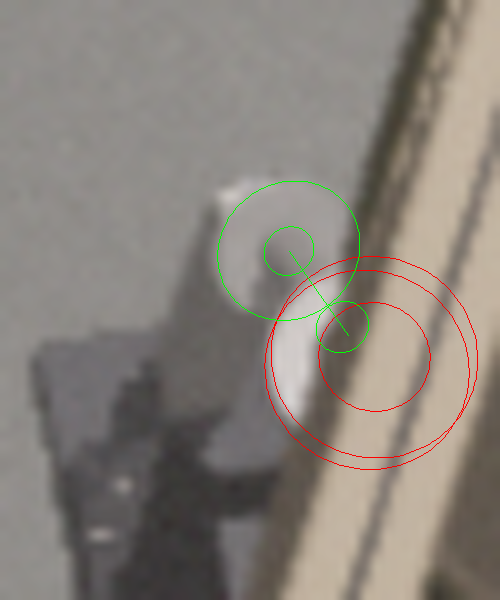

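```bash
cat >> ov.py <<'E'
Q=np.load("poses.npz")["peg"]; A=np.radians(55)
O=np.array([Q[0],Q[1],.211]); D=np.array([np.cos(Q[2])*np.cos(A),np.sin(Q[2])*np.cos(A),np.sin(A)])
def tcp_for(s,L=.0736,yaw=8.85):
    e=O+D*s/1000; a=np.radians(yaw); return tuple((e-[L*np.cos(a),L*np.sin(a),.0017]).round(4))+(yaw-90,)
def where(p,yaw,L=.0736):
    a=np.radians(yaw+90); e=p+[L*np.cos(a),L*np.sin(a),.0017]; s=(e[2]-O[2])/D[2]; off=e-O-D*s
    c,sn=np.cos(Q[2]),np.sin(Q[2]); print("s %.1f mm, off downhill %.1f lateral %.1f (at same height)"%(s*1e3,1e3*(off[0]*c+off[1]*sn),1e3*(-off[0]*sn+off[1]*c)))
E
python3 - <<'E'
from ov import *
o,p,R,yw=state(); where(p,yw); plan(tcp_for(90),tcp_for(78),tcp_for(65))
E
```

```text
s 104.6 mm, off downhill -4.1 lateral -1.0 (at same height)
t 17.15 p [ 0.552 -0.13   0.295] yaw -81.11 gap 0.233 F [-1.2 -0.2 -2.1] j [-0.32  0.02  1.46 -0.    1.65  1.09]
(np.float64(0.5563), np.float64(-0.1303), np.float64(0.283), -81.15) -> [0.0085, 0.0019, 0.024] 0.0004
(np.float64(0.5631), np.float64(-0.1292), np.float64(0.2732), -81.15) -> [0.0223, 0.0018, 0.0436] 0.0004
(np.float64(0.5705), np.float64(-0.1281), np.float64(0.2625), -81.15) -> [0.0373, 0.0019, 0.065] 0.0004
```

Call:
{"api": "arm_command", "payload": {"commands": [[0, [0.008, 0.002, 0.012], 0], [0, [0.0085, 0.002, 0.024], 0], [0, [0.015, 0.002, 0.034], 0], [0, [0.022, 0.002, 0.043], 0], [0, [0.022, 0.002, 0.043], 0], [0, [0.022, 0.002, 0.043], 0], [0, [0.022, 0.002, 0.043], 0]]}}

```text
time_s: 17.73
eef_pos: [0.5629, -0.1296, 0.2732]
ee_rot: [0.997, 0.077, -0.0, -0.0]
contact_force: [0.1, -1.2, -2.4]
finger_gap: 0.236
```

```bash
python3 - <<'E'
from ov import *
I,K,T=cam("scene"); o,p,R,yw=state()
a=np.radians(yw+90); eye=p+[.0736*np.cos(a),.0736*np.sin(a),.0017]
cv=[(c,(0,0,255)) for c in ringpts(eye,a)]+[(c,(0,255,0)) for c in pegpts(Q)]
draw(I,K,T,205,185,70,80,9,cv,"pics/ov6.png"); crop(I,205,185,70,80,9,"pics/s_p6.png")
where(p,yw); plan(tcp_for(65),tcp_for(45),tcp_for(25))
E
```

```text
s 78.2 mm, off downhill 0.2 lateral 0.3 (at same height)
t 17.78 p [ 0.5628 -0.1296  0.2734] yaw -81.14 gap 0.233 F [-0.   0.1 -2.6] j [-0.32  0.05  1.47 -0.    1.62  1.1 ]
(np.float64(0.5705), np.float64(-0.1281), np.float64(0.2625), -81.15) -> [0.0156, -0.0007, 0.0218] 0.0001
(np.float64(0.5818), np.float64(-0.1263), np.float64(0.2462), -81.15) -> [0.0385, -0.0007, 0.0544] 0.0001
(np.float64(0.5932), np.float64(-0.1246), np.float64(0.2298), -81.15) -> [0.0615, -0.0006, 0.0872] 0.0001
```

View pics/ov6.png

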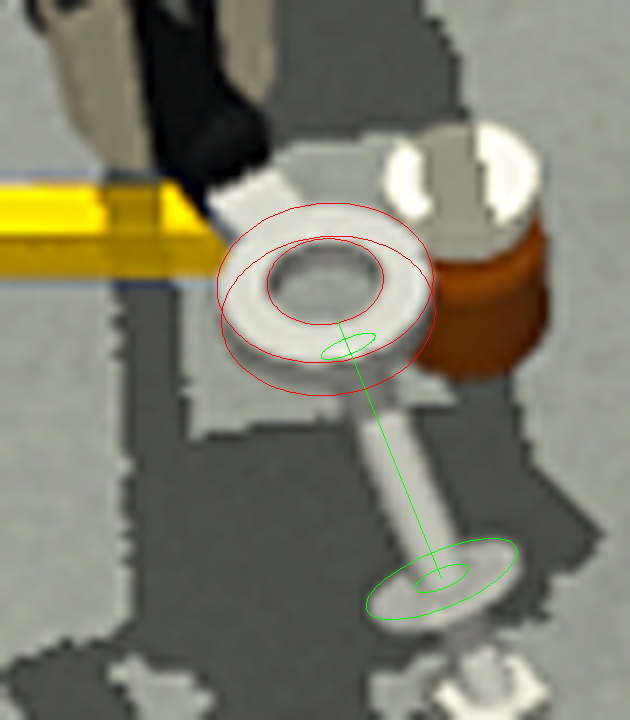

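View pics/s_p6.png

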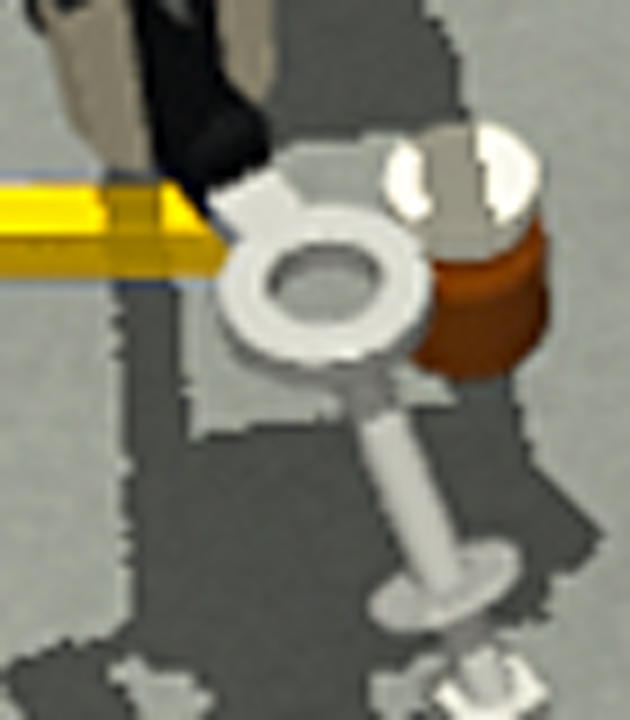

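The overlay is on, and the ring is just above the tip, which the ring's front rim hides at (345,330). I'm sliding down the axis.

Call:
{"api": "arm_command", "payload": {"commands": [[0, [0.008, -0.0005, 0.011], 0], [0, [0.0156, -0.0005, 0.022], 0], [0, [0.0215, -0.0005, 0.03], 0], [0, [0.0215, -0.0005, 0.03], 0], [0, [0.0215, -0.0005, 0.03], 0]]}}

```text
time_s: 18.2
eef_pos: [0.5734, -0.1275, 0.2575]
ee_rot: [0.997, 0.077, -0.001, -0.0]
contact_force: [0.1, 0.2, -2.7]
finger_gap: 0.236
```

```bash
python3 - <<'E'
from ov import *
I,K,T=cam("scene"); o,p,R,yw=state()
a=np.radians(yw+90); eye=p+[.0736*np.cos(a),.0736*np.sin(a),.0017]
crop(I,205,185,70,80,9,"pics/s_p7.png")
where(p,yw); plan(tcp_for(45),tcp_for(32),tcp_for(22)); print(np.round(o["wrist_torque"],2))
E
```

```text
s 59.4 mm, off downhill 0.3 lateral -0.1 (at same height)
t 18.25 p [ 0.5734 -0.1276  0.2579] yaw -81.13 gap 0.231 F [-0.4 -0.7 -2.6] j [-0.31  0.08  1.47 -0.    1.59  1.11]
(np.float64(0.5818), np.float64(-0.1263), np.float64(0.2462), -81.15) -> [0.017, 0.0, 0.0235] 0.0002
(np.float64(0.5892), np.float64(-0.1252), np.float64(0.2355), -81.15) -> [0.0319, 0.0001, 0.0449] 0.0002
(np.float64(0.5949), np.float64(-0.1243), np.float64(0.2273), -81.15) -> [0.0435, 0.0001, 0.0613] 0.0002
[-0.04  0.24  0.03]
```

View pics/s_p7.png

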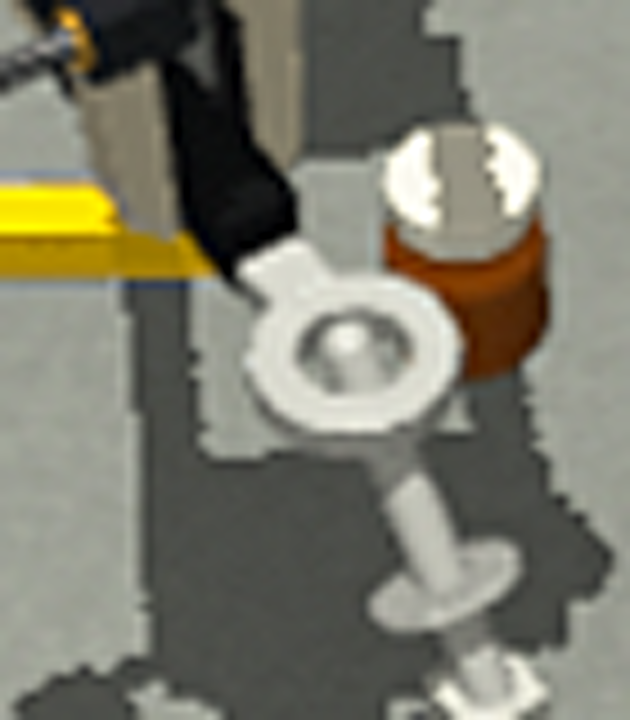

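The peg tip is inside the ring hole (348,340) with no contact force. I'm continuing down.

Call:
{"api": "arm_command", "payload": {"commands": [[0, [0.0085, 0, 0.012], 0], [0, [0.017, 0, 0.0235], 0], [0, [0.024, 0, 0.034], 0], [0, [0.032, 0, 0.045], 0], [0, [0.032, 0, 0.045], 0], [0, [0.032, 0, 0.045], 0]]}}

```text
time_s: 18.75
eef_pos: [0.5892, -0.125, 0.2349]
ee_rot: [0.997, 0.077, -0.001, -0.0]
contact_force: [0.5, -0.0, -2.8]
finger_gap: 0.236
```

```bash
python3 - <<'E'
from ov import *
o,p,R,yw=state()
where(p,yw); plan(tcp_for(24),tcp_for(20),tcp_for(17)); print(np.round(o["wrist_torque"],2))
E
```

```text
s 31.2 mm, off downhill 0.4 lateral -0.2 (at same height)
t 18.75 p [ 0.5892 -0.125   0.2349] yaw -81.13 gap 0.236 F [ 0.5 -0.  -2.8] j [-0.29  0.13  1.46  0.    1.55  1.12]
(np.float64(0.5937), np.float64(-0.1245), np.float64(0.229), -81.15) -> [0.009, 0.0003, 0.0118] 0.0002
(np.float64(0.596), np.float64(-0.1241), np.float64(0.2257), -81.15) -> [0.0137, 0.0002, 0.0184] 0.0002
(np.float64(0.5977), np.float64(-0.1239), np.float64(0.2232), -81.15) -> [0.0171, 0.0004, 0.0234] 0.0002
[-0.02  0.28 -0.04]
```

Call:
{"api": "arm_command", "payload": {"commands": [[0, [0.004, 0, 0.006], 0], [0, [0.009, 0, 0.012], 0], [0, [0.0115, 0, 0.015], 0], [0, [0.0135, 0, 0.018], 0], [0, [0.0135, 0, 0.018], 0]]}}

```text
time_s: 19.17
eef_pos: [0.5959, -0.1241, 0.2262]
ee_rot: [0.997, 0.077, -0.0, -0.0]
contact_force: [-0.4, 0.0, -3.2]
finger_gap: 0.236
```

```bash
python3 - <<'E'
from ov import *
I,K,T=cam("scene"); o,p,R,yw=state()
crop(I,205,185,70,80,9,"pics/s_p8.png")
where(p,yw); plan(tcp_for(20),tcp_for(17)); print(np.round(o["wrist_torque"],2))
E
```

```text
s 21.0 mm, off downhill -0.5 lateral -0.0 (at same height)
t 19.22 p [ 0.5959 -0.1241  0.2265] yaw -81.14 gap 0.233 F [-0.9  0.2 -1.9] j [-0.29  0.15  1.45 -0.    1.54  1.13]
(np.float64(0.596), np.float64(-0.1241), np.float64(0.2257), -81.15) -> [0.0002, -0.0001, 0.0016] 0.0001
(np.float64(0.5977), np.float64(-0.1239), np.float64(0.2232), -81.15) -> [0.0036, 0.0001, 0.0066] 0.0001
[-0.05  0.21  0.01]
```

View pics/s_p8.png

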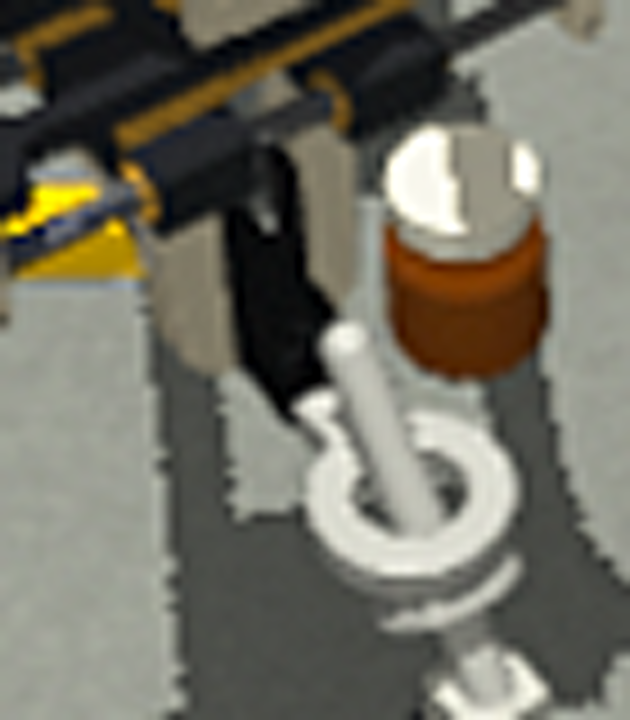

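Call:
{"api": "arm_command", "payload": {"commands": [[0, [0.002, 0, 0.003], 0], [0, [0.003, 0, 0.0055], 0], [0, [0.003, 0, 0.0055], 0]]}}

```text
time_s: 19.47
eef_pos: [0.5976, -0.1241, 0.2242]
ee_rot: [0.997, 0.077, 0.0, 0.0]
contact_force: [-0.8, -0.3, 0.6]
finger_gap: 0.234
```

```bash
python3 - <<'E'
from ov import *
o,p,R,yw=state()
where(p,yw); plan(tcp_for(17)); print(np.round(o["wrist_torque"],2))
E
```

```text
s 18.1 mm, off downhill -0.5 lateral 0.1 (at same height)
t 19.47 p [ 0.5976 -0.1241  0.2242] yaw -81.14 gap 0.234 F [-0.8 -0.3  0.6] j [-0.29  0.16  1.45 -0.    1.54  1.13]
(np.float64(0.5977), np.float64(-0.1239), np.float64(0.2232), -81.15) -> [0.0003, -0.0003, 0.0019] 0.0001
[0.01 0.19 0.04]
```

The ring is touching the collar: about 3 N has come off the wrist. Releasing.

Call:
{"api": "arm_command", "payload": {"commands": [[0.3, [0, 0, 0], 0], [0.4, [0, 0, 0], 0], [0.6, [0, 0, 0], 0], [0.6, [0, 0, 0], 0], [0.6, [0, 0, 0], 0], [0.6, [0, 0, 0], 0]]}}

```text
time_s: 19.97
eef_pos: [0.5975, -0.124, 0.2241]
ee_rot: [0.997, 0.077, 0.0, 0.0]
contact_force: [-0.3, -0.5, -0.4]
finger_gap: 0.586
```

```bash
python3 - <<'E'
from ov import *
I,K,T=cam("scene"); o,p,R,yw=state()
crop(I,190,170,95,110,6,"pics/s_p9.png"); print(p,o["finger_gap"],o["contact_force"])
E
```

```text
[ 0.59749637 -0.12394967  0.22403563] 0.5898716062799999 [ 0.40013211 -0.22935842 -0.29886971]
```

View pics/s_p9.png

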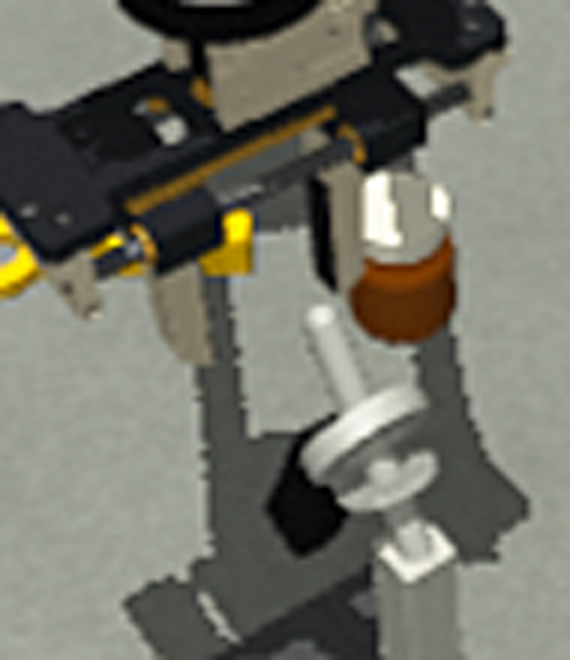

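The key has tipped down and hangs by its ring on the peg. I'm retreating upward.

Call:
{"api": "arm_command", "payload": {"commands": [[0.6, [-0.02, 0, -0.03], 0], [0.6, [-0.05, 0, -0.1], 0], [0.6, [-0.1, 0, -0.17], 0], [0.6, [-0.18, 0, -0.2], 0], [0.6, [-0.26, 0, -0.2], 0], [0.6, [-0.32, 0, -0.2], 0], [0.6, [-0.32, 0.08, -0.2], 0], [0.6, [-0.32, 0.16, -0.2], 0], [0.6, [-0.32, 0.24, -0.2], 0], [0.6, [-0.32, 0.32, -0.2], 0], [0.6, [-0.32, 0.4, -0.2], 0], [0.6, [-0.32, 0.4, -0.2], 0]]}}

```text
time_s: 21.02
eef_pos: [0.4692, -0.3519, 0.321]
ee_rot: [0.997, 0.075, -0.002, -0.0]
contact_force: [0.7, -0.2, 0.1]
finger_gap: 0.599
```

```bash
python3 - <<'E'
from ov import *
import pickle
I,K,T=cam("scene"); J,K2,T2=cam("top"); o,p,R,yw=state()
pickle.dump((I,K,T,J,K2,T2),open("v2.pkl","wb"))
crop(I,215,205,65,80,9,"pics/s_q1.png"); crop(J,285,130,60,75,8,"pics/t_q1.png"); crop(J,195,155,70,60,10,"pics/t_q2.png")
cv2.imwrite("pics/t_full.png",J[:,:,::-1]); print(p,o["contact_force"])
E
```

```text
[ 0.46967942 -0.34735247  0.32262061] [ 1.36870402  0.28466583 -0.00606792]
```

View pics/s_q1.png

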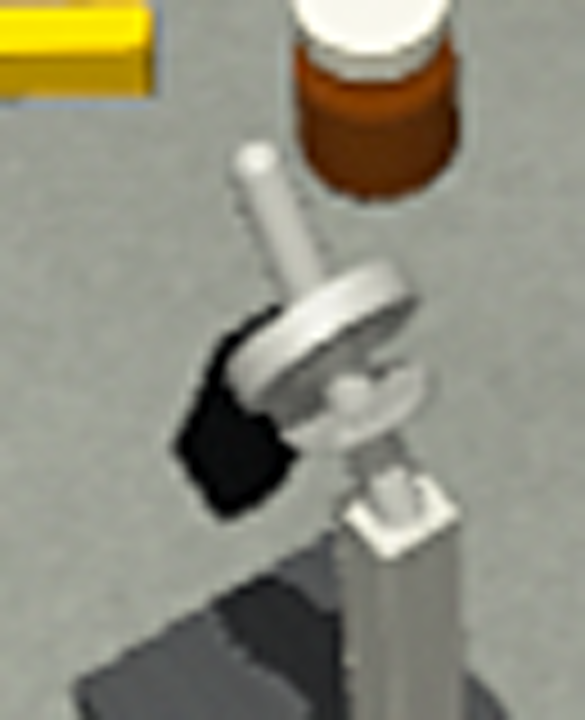

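View pics/t_q1.png

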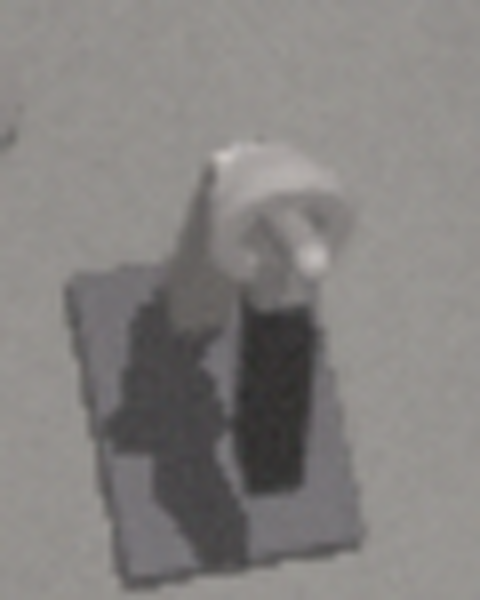

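View pics/t_q2.png

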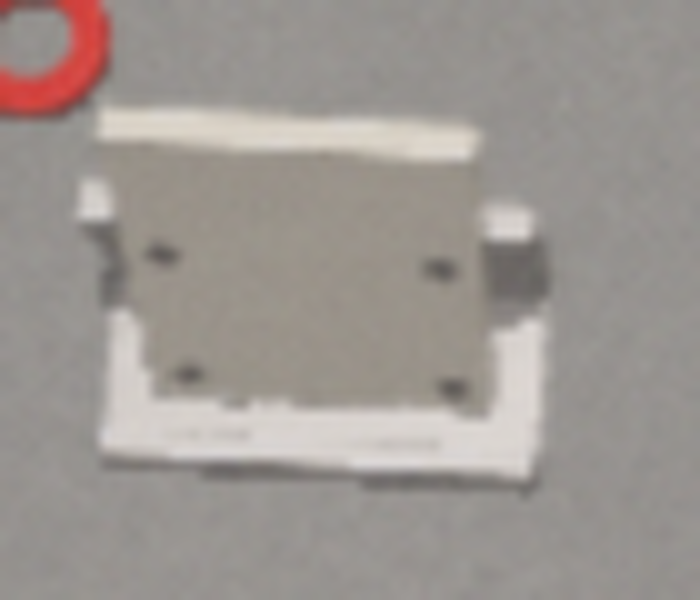

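View pics/t_full.png

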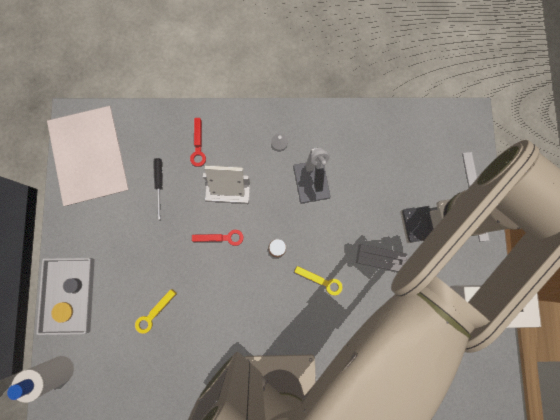

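```bash
python3 - <<'E'
from ov import *
from scipy.optimize import least_squares
I,K,T,J,K2,T2=pickle.load(open("v2.pkl","rb"))
y=Q[2]-np.pi
up=np.array([np.cos(y),np.sin(y),0]); lat=np.array([-np.sin(y),np.cos(y),0]); zz=np.array([0,0,1.])
def ring2(s,tau,yaw=0,lift=0):
    # key x dir (from grip to ring): pitched up by 35+tau along uphill
    th=np.radians(35+tau); kx=np.cos(th)*up+np.sin(th)*zz; kz=-np.sin(th)*up+np.cos(th)*zz
    kx=Ro.from_rotvec(kz*0+D*np.radians(yaw)).apply(kx); kz=Ro.from_rotvec(D*np.radians(yaw)).apply(kz); ky=np.cross(kz,kx)
    e=O+D*s/1000+lift; t=np.linspace(0,2*np.pi,120)[:,None]; 
    out=[e+(r*(np.cos(t)*kx+np.sin(t)*ky)+z*kz)/1000 for r,z in((26,6),(14,6),(26,-6))]
    for yy,z in ((11,22),(-11,22)): out.append(np.array([e+(x*kx+yy*ky+z*kz)/1000 for x in(-135,-40)]))
    out.append(np.array([e+(-135*kx+a*ky+b*kz)/1000 for a,b in((11,22),(-11,22),(-11,-6),(11,-6),(11,22))]))
    return out
for i,(s,tau,yaw) in enumerate(((24,39,0),(24,34,-9))):
    cv=[(c,(0,0,255)) for c in ring2(s,tau,yaw)]+[(c,(0,255,0)) for c in pegpts(Q)]
    draw(I,K,T,215,205,65,80,7,cv,f"pics/a{i}.png"); draw(J,K2,T2,285,130,60,75,7,cv,f"pics/b{i}.png")
    a=cv2.imread(f"pics/a{i}.png"); b=cv2.imread(f"pics/b{i}.png"); h=min(len(a),len(b)); cv2.imwrite(f"pics/ab{i}.png",np.hstack([a[:h],b[:h]]))
E
```

```text
(no output)
```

View pics/ab0.png

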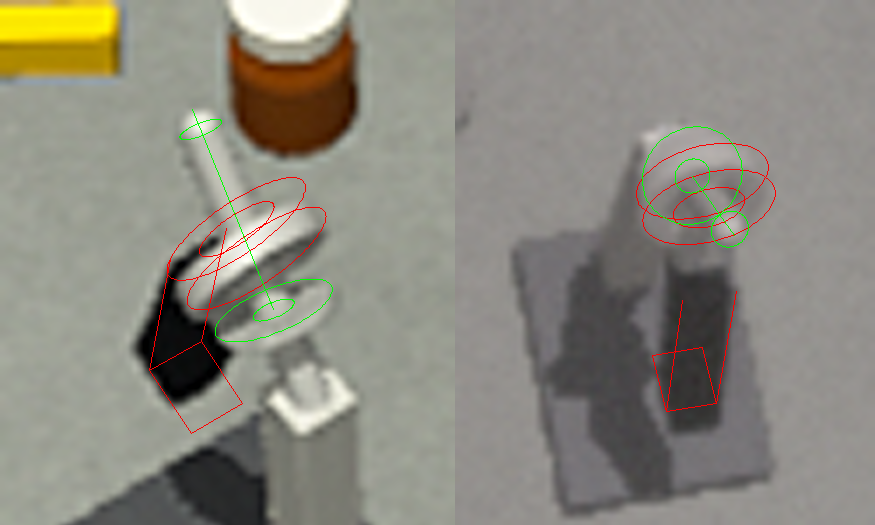

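View pics/ab1.png

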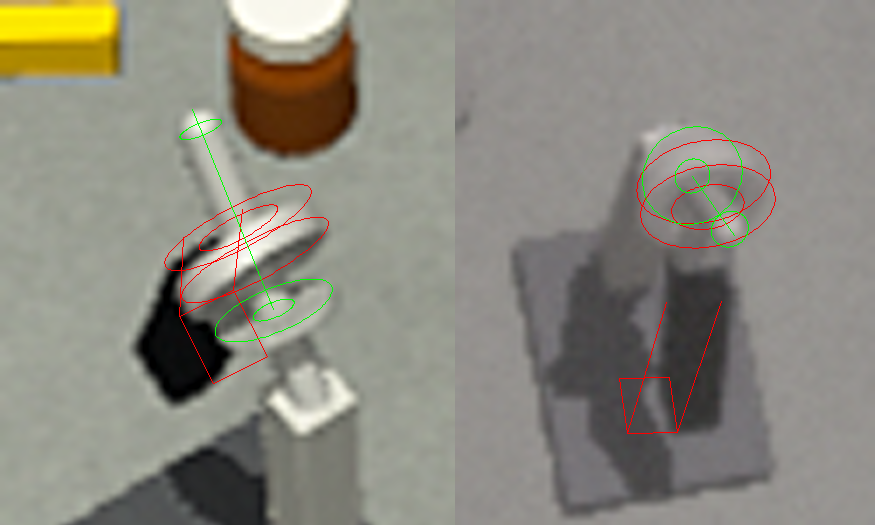

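```bash
python3 - <<'E'
from ov import *
I,K,T,J,K2,T2=pickle.load(open("v2.pkl","rb"))
def enh(I,x,y,w,h,s,f,g=1.0):
    M=cv2.resize(I[y:y+h,x:x+w,::-1],None,fx=s,fy=s,interpolation=cv2.INTER_LANCZOS4)
    M=cv2.createCLAHE(3,(4,4)).apply(cv2.cvtColor(M,cv2.COLOR_BGR2GRAY)); cv2.imwrite(f,M)
enh(I,230,225,35,42,14,"pics/e1.png"); enh(J,302,142,32,52,11,"pics/e2.png")
E
```

```text
(no output)
```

View pics/e1.png

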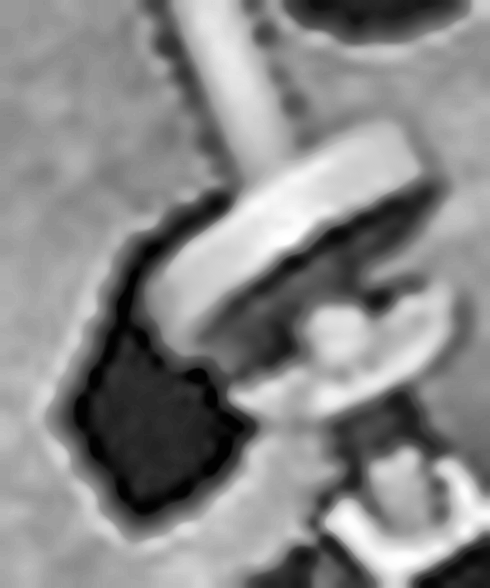

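View pics/e2.png

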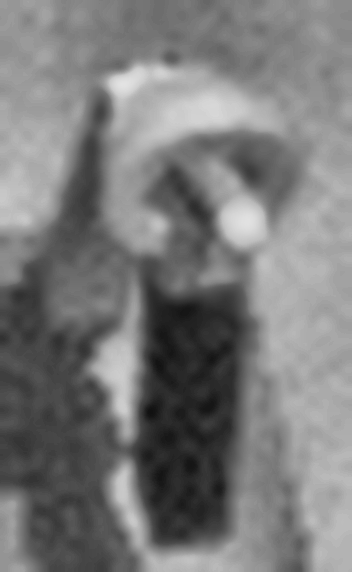

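```bash
cat > fk.py <<'E'
from ov import *
from scipy.optimize import least_squares
I,K,T,J,K2,T2=pickle.load(open("v2.pkl","rb"))
e1=lambda p:np.array([230,225])+(np.array(p)+.5)/14-.5
e2=lambda p:np.array([302,142])+(np.array(p)+.5)/11-.5
y=Q[2]-np.pi; up=np.array([np.cos(y),np.sin(y),0]); zz=np.array([0,0,1.])
th=np.radians(70); kx=np.cos(th)*up+np.sin(th)*zz; kz=-np.sin(th)*up+np.cos(th)*zz; R0=np.c_[kx,np.cross(kz,kx),kz]
t=np.linspace(0,2*np.pi,180)
RP=np.vstack([np.c_[26*np.cos(t),26*np.sin(t),0*t+z] for z in(6,-6)])/1000
OB=[(K,T,e1((82,412)),(-135,-11,22)),(K,T,e1((137,520)),(-135,-11,-6)),(K,T,e1((245,430)),(-135,11,-6)),
 (K2,T2,e2((150,543)),(-135,11,22)),(K2,T2,e2((228,543)),(-135,-11,22)),(K2,T2,e2((148,287)),(-40,11,22)),(K2,T2,e2((243,292)),(-40,-11,22))]
def f(q,full=False):
    R=Ro.from_rotvec(q[3:]).as_matrix()@R0; e=O+D*.022+q[:3]
    r=[proj(e+R@np.array(P)/1000,k,tt)[0]-uv for k,tt,uv,P in OB]
    U=proj(e+RP@R.T,K,T); V=proj(e+RP@R.T,K2,T2)
    r.append([U[:,1].min()-e1((0,118))[1],U[:,0].max()-e1((440,0))[0],U[:,0].min()-e1((147,0))[0],V[:,0].min()-e2((105,0))[0],V[:,0].max()-e2((303,0))[0]])
    return np.concatenate(r)
s=least_squares(f,np.zeros(6),x_scale=[.01]*3+[.2]*3,loss="soft_l1"); q=s.x
R=Ro.from_rotvec(q[3:]).as_matrix()@R0; e=O+D*.022+q[:3]
print("res",f(q).round(2))
print("eye",e.round(4),"along peg %.1f mm"%(1e3*(e-O)@D),"perp",(1e3*np.linalg.norm((e-O)-D*((e-O)@D))).round(1),"tilt of ring normal to peg",np.degrees(np.arccos(R[:,2]@D)).round(1),"key slope",np.degrees(np.arcsin(R[2,0])).round(1), "azim",np.degrees(np.arctan2(R[1,0],R[0,0])).round(1))
# lowest points of key (ring+grip box underside) relative to collar plane within r<=20
best=[]
for r in np.linspace(14,26,13):
    P=e+(np.c_[r*np.cos(t),r*np.sin(t),0*t-6]/1000)@R.T
    w=(P-O)@D; rr=np.linalg.norm((P-O)-np.outer(w,D),axis=1); m=rr<.0205
    if m.any(): best.append(w[m].min())
print("min height of ring underside over collar mm",1e3*min(best))
E
python3 fk.py
```

```text
res [-1.17 -2.19  0.64 -0.45  0.32  1.67 -0.24 -0.28 -0.11 -1.39  1.96  2.4
  1.09  0.78  0.41  2.18  0.11 -0.96  0.85]
eye [ 0.6761 -0.1127  0.2311] along peg 18.9 mm perp 8.2 tilt of ring normal to peg 29.7 key slope 64.7 azim 5.5
min height of ring underside over collar mm 0.7625557793223695
```

```bash
cat > fk2.py <<'E'
from fk import *
from scipy.optimize import differential_evolution, minimize
S=6
def dark(I,x,y,w,h,th):
    g=cv2.cvtColor(cv2.resize(I[y:y+h,x:x+w],None,fx=S,fy=S,interpolation=cv2.INTER_CUBIC),cv2.COLOR_RGB2GRAY)
    m=(g<th).astype(np.uint8); n,l,st,_=cv2.connectedComponentsWithStats(m); 
    return m,l,st,g
W1=(226,222,44,48); W2=(302,140,32,54)
m1,l1,st1,g1=dark(I,*W1,38); m2,l2,st2,g2=dark(J,*W2,62)
def pick(l,st,c): 
    k=l[c[1],c[0]]; return (l==k).astype(np.uint8) if k else None
c1=((np.array(e1((150,430)))-[226,222]+.5)*S).astype(int); c2=((np.array(e2((190,420)))-[302,140]+.5)*S).astype(int)
M1=pick(l1,st1,c1); M2=pick(l2,st2,c2)
M2=cv2.morphologyEx(M2,cv2.MORPH_OPEN,np.ones((9,9)))
print(M1.sum()/36,M2.sum()/36)
B=np.array([[x,a,b] for x in(-135,-40) for a in(11,-11) for b in(22,-6)])/1000
# bright rim mask scene from polygon (outer rim band) by eye
rim=np.array([(147,290),(190,235),(240,195),(300,155),(385,118),(410,135),(420,170),(380,190),(300,235),(240,285),(190,345),(165,335)])
Mr=np.zeros_like(M1); cv2.fillPoly(Mr,[((np.array([e1(p) for p in rim])-[226,222]+.5)*S).astype(np.int32)],1)
def hull(P,K,T,Wn,shape):
    m=np.zeros(shape,np.uint8); u=((proj(P,K,T)-[Wn[0],Wn[1]]+.5)*S).astype(np.int32); cv2.fillConvexPoly(m,cv2.convexHull(u),1); return m
def pose(q): return Ro.from_rotvec(q[3:]).as_matrix()@R0, O+D*.022+q[:3]
def masks(q):
    R,e=pose(q)
    g=hull(e+B@R.T,K,T,W1,M1.shape); r=hull(e+RP@R.T,K,T,W1,M1.shape); low=hull(e+RP[180:]@R.T,K,T,W1,M1.shape)
    g2=hull(e+B@R.T,K2,T2,W2,M2.shape); return g&(1-r), r&(1-low), g2, r
iou=lambda a,b:(a&b).sum()/max(1,(a|b).sum())
def cost(q):
    a,b,c,_=masks(q)
    # hole must contain peg
    R,e=pose(q); pen=0
    for z in(-6,6):
        ec=e+R[:,2]*z/1000; s=((e-O)@R[:,2]+z/1000)/(D@R[:,2]); X=O+D*s; d=R.T@(X-ec); 
        # peg ellipse long axis along tilt
        n=np.linalg.norm(d[:2]); pen+=max(0,n-.0072)*60
    return 3-iou(a,M1)-iou(b,Mr)-iou(c,M2)+pen
if __name__=="__main__":
    s=differential_evolution(cost,[(-.015,.015)]*3+[(-.5,.5)]*3,maxiter=150,popsize=14,seed=1,tol=1e-6)
    q=s.x; R,e=pose(q); a,b,c,r=masks(q)
    print(s.fun,iou(a,M1),iou(b,Mr),iou(c,M2))
    w=(e-O)@D; off=(e-O)-D*w; dh=-np.cos(A-np.pi/2)*0
    uphill=np.cross(D,np.cross(up,D)); uphill/=np.linalg.norm(uphill)
    print("along %.1f uphill off %.1f lat off %.1f tilt %.1f slope %.1f"%(w*1e3,off@uphill*1e3,off@np.cross(zz,up)*1e3,np.degrees(np.arccos(R[:,2]@D)),np.degrees(np.arcsin(R[2,0]))))
    hs=[]
    for rr in np.linspace(14,45,32):
        tt=t if rr<=26 else np.linspace(np.pi-.12,np.pi+.12,20)
        P=e+(np.c_[rr*np.cos(tt),rr*np.sin(tt),0*tt-6]/1000)@R.T; ww=(P-O)@D; ra=np.linalg.norm((P-O)-np.outer(ww,D),axis=1); m=ra<.0202
        if m.any(): hs.append(ww[m].min())
    print("gap to collar mm",min(hs)*1e3)
    v1=cv2.resize(I[W1[1]:W1[1]+W1[3],W1[0]:W1[0]+W1[2],::-1],None,fx=12,fy=12,interpolation=cv2.INTER_CUBIC)
    v2=cv2.resize(J[W2[1]:W2[1]+W2[3],W2[0]:W2[0]+W2[2],::-1],None,fx=10,fy=10,interpolation=cv2.INTER_CUBIC)
    def dr(v,k,tt,Wn,sc):
        L=[e+RP[:180]@R.T,e+RP[180:]@R.T,e+(RP[180:]*[14/26,14/26,1])@R.T]+[e+B[list(i)]@R.T for i in((0,1,3,2,0),(4,5,7,6,4),(0,4),(1,5),(2,6),(3,7))]
        for P,col in [(x,(0,0,255)) for x in L]+[(x,(0,255,0)) for x in pegpts(Q)]:
            cv2.polylines(v,[((proj(P,k,tt)-[Wn[0],Wn[1]]+.5)*sc).astype(np.int32)],False,col,1)
    dr(v1,K,T,W1,12); dr(v2,K2,T2,W2,10); cv2.imwrite("pics/f1.png",v1); cv2.imwrite("pics/f2.png",v2)
E
python3 fk2.py
```

```text
res [-1.17 -2.19  0.64 -0.45  0.32  1.67 -0.24 -0.28 -0.11 -1.39  1.96  2.4
  1.09  0.78  0.41  2.18  0.11 -0.96  0.85]
eye [ 0.6761 -0.1127  0.2311] along peg 18.9 mm perp 8.2 tilt of ring normal to peg 29.7 key slope 64.7 azim 5.5
min height of ring underside over collar mm 0.7625557793223695
124.97222222222223 163.19444444444446
0.8900869212158902 0.6263982102908278 0.8589799476896252 0.6245349208036568
along 16.9 uphill off -2.6 lat off 1.3 tilt 32.8 slope 67.7
gap to collar mm -1.6381845688229555
```

View pics/f1.png

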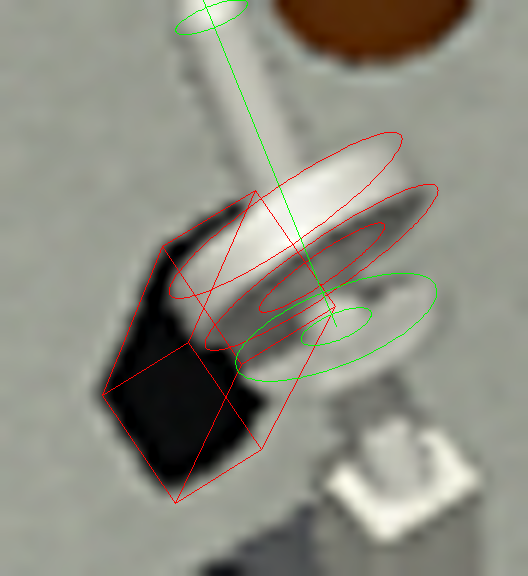

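View pics/f2.png

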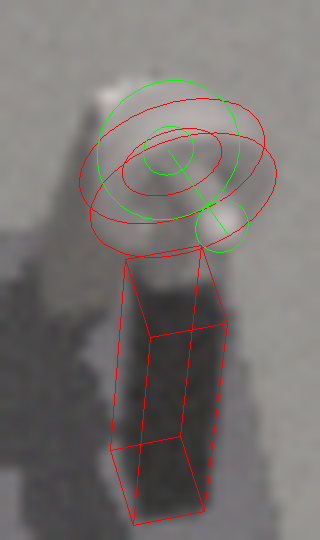

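The fits put the ring on the collar, with a gap between -1.6 and +0.8 mm. Next I check how square the panel sits.

```bash
python3 - <<'E'
from ov import *
from scipy.optimize import least_squares
I,K,T,J,K2,T2=pickle.load(open("v2.pkl","rb")); crop(I,300,220,70,50,11,"pics/s_q3.png")
r=np.load("poses.npz")["rest"]
tq=lambda p:np.array([195,155])+(np.array(p)+.5)/10-.5
obs=[((98,106),(6,55,150)),((98,140),(-6,55,150)),((473,160),(-6,-55,150)),((480,127),(6,-55,150)),((150,399),(-6,55,0)),((490,414),(-6,-55,0))]
def f(q):
    R=Ro.from_euler("ZY",[q[2],q[3]]).as_matrix(); piv=np.array([q[0],q[1],.008])
    return np.concatenate([proj(piv+R@((np.array(P)-[6,0,0])/1000),K2,T2)[0]-tq(u) for u,P in obs])
s=least_squares(f,[.62,.16,r[2],.35]); q=s.x
c,sn=np.cos(r[2]),np.sin(r[2]); d=q[:2]-r[:2]
print("foot rear edge in rest",1e3*np.array([c*d[0]+sn*d[1],-sn*d[0]+c*d[1]]).round(4),"yaw rel",np.degrees(q[2]-r[2]).round(2),"tilt",np.degrees(q[3]).round(1),f(q).round(1))
E
```

```text
foot rear edge in rest [-28.8   0.4] yaw rel -0.13 tilt 18.7 [-0.  -0.1 -0.5 -0.1  0.2  0.1 -0.2 -0.   0.3 -0.2  0.4  0.3]
```

View pics/s_q3.png

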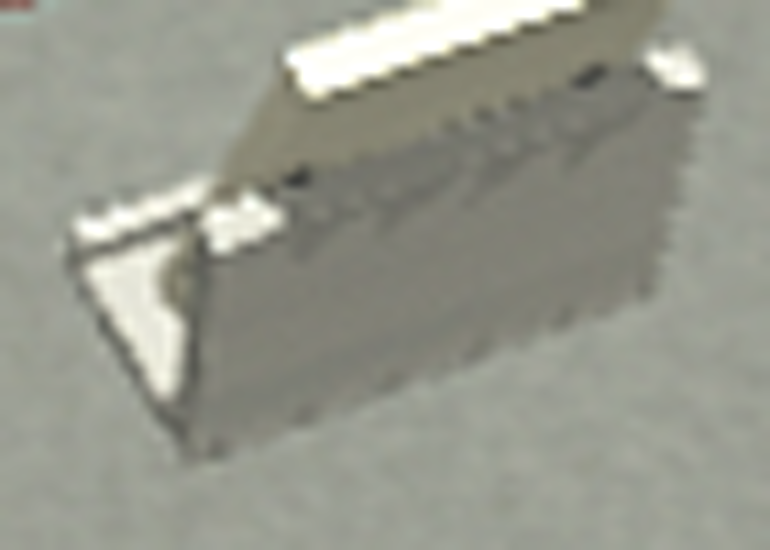

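The panel is square: tilt 18.7°, yaw off by 0.1°, foot inside the tray. The jar, cone and driver are where they were, and the gripper is clear. Handing in.

```bash
python3 -c "
from cell import order,get_obs
print(order.hand_in(), get_obs()['time_s'])"
```

```text
the job is handed in; nothing more can be done
the job is handed in; nothing more can be done
```

Both jobs are done and handed in at about 21 s on the robot's clock. The panel went first, then the key.

- **Panel:** it leans on the backstop at 18.7° (about 19° is expected from the geometry) and its yaw is 0.1° off the tray. The foot's rear edge stands on the tray floor, 29 mm in front of the backstop and centred to within 1 mm.
- **Key:** the black/steel key hangs by its ring on the peg. I pressed the ring down until it touched the collar (a change of about 3 N at the wrist), and it tipped down when released.
- **Other items:** the jar, cone, screwdriver and the red and yellow look-alikes look unmoved in the last top picture. The gripper was clear of everything.

Checks that disagreed or went wrong:
- **Ring-to-collar gap:** two image fits of the hanging key gave +0.8 mm and −1.6 mm. Both mean contact within their error, but their residuals were up to about 2 pixels (roughly 5 mm), so they are rough.
- **First move:** it went the wrong way because of a sign error in my helper. It touched nothing, and I corrected it.

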